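# Slide a loaded solder pallet home in the board scanner

## Robot

A 7-joint arm with a two-finger parallel gripper is mounted at the origin on the work surface. World frame = base frame: x ahead of the robot, y to its left, z up, the work surface at z = 0. Lengths are in m, angles in rad, forces in N, time in s.
With the tool pointing down it reaches from about 0.425 to 0.925 m from the base axis. Payload 6.8 kg.
Tool frame: the origin (TCP) lies at the very end of the fingers, on their centre line; the grasp point (between the pads) lies 19 mm behind it (bot.grasp_offset is the distance from the TCP to the grasp point, in m); z points along the fingers, y is the direction in which the jaws open and shut (so a half turn about z gives the same grasp; the last joint's range is limited). The gripper opens to 85 mm and grips with 20 to 120 N. Pads are 22 mm wide; open, the fingers measure 114 mm over their backs; the gripper's body (76 mm by 85 mm) begins 54 mm behind the grasp point. The pads swing forward as they close: fully open they stand 13 mm farther back than shut.
Start: joints at [-1.417, 0.477, 0.022, 1.555, -0.011, 1.109, -0.083], TCP at [0.175, 0.652, 0.231] pointing down, gripper open.
Joint ranges: [-2.96, 2.96], [-0.34, 2.1], [-1.41, 1.46], [0.24, 2.44], [-1.37, 4.51], [0.17, 1.92], [-2.96, 2.96]. Speed limits (rad/s): [2.39, 2.39, 3.14, 3.14, 3.14, 3.14, 3.14].

## Interface

Orientations are given as a unit quaternion [w, x, y, z].
In Python, from station import monitor, cams, bot, finder gives the robot as it stands.
- The arm moves only by the tool jog_arm, never from a script. Its argument "plan" is a list of rows, each an object of numbers: "x", "y", "z": the shift along the tool's x, y, z as a fraction of full scale; "wx", "wy", "wz": the turn, a rotation vector about the tool's x, y, z as a fraction of full scale. A call has 1 to 12 rows; each row is the pose to reach, as a shift and turn from the pose measured when the call began, along the tool's axes at that moment, turning the shorter way round; what a row does not reach only later rows make up. Full scale, the value 1, is 20 cm for a shift and 180 degrees for a turn. A row lasts 1/12 s, in which the tool goes at most 41.7 mm and 7.16 degrees, less where a joint would pass 70% of its speed; a pose out of reach is approached as far as the arm can. A call with a number of a shift or a turn outside -1 to 1 is refused whole. A call with a gripper value outside its range is refused whole. "hand" is the opening, from -1 (shut) to 1 (fully open), set as the call begins (left out, the last holds). The fingers move at their own pace and stop on an object; "grip_force" is the grip in N (left out, the last holds). Time passes only in rows, so rows that repeat a pose let the fingers close. It gives the time, the measured TCP pose, the force and the opening at its end, in the units of the state.
- monitor.get_obs(): the state, without advancing time (a new reading comes with each control period).
- cams.read_camera(name): name is "side" or "top" or "wrist"; returns the picture (400x640x3 uint8, red, green, blue); there is no depth.
- cams.get_calibration(name): a dict with "fx", "fy", "cx", "cy" (pixels), "extrinsics" (4x4, takes a point from world to camera coordinates). Camera axes: x right, y down, z forward; pixel columns grow to the right and rows downward; lengths in m; the calibration is good to about 2 mm. The wrist camera is an equidistant fisheye: a pixel r from the principal point sees the ray r / f radians off the axis. A picture is of the moment at which its call begins: read the wrist's pose just before it. get_calibration takes no time and is no camera call; for the wrist camera it gives the pose at the moment of the call.
- bot.hand_in(): hands the job in, once; it reports no verdict.
Trained networks look in the newest picture that a camera, given by its name, has taken for a name from the list of things; names that differ only in an ending like _2 or _b are one class to them, and where a whole thing is asked for, a point or a joint stands for the part that bears it (a point fixed in the world has none). Each returns a list of dicts, best first, with "confidence" (0 to 1); they miss things now and then, are a little off and sometimes report something else, mostly with a low value. They report only what shows in the picture. A call takes as long as a camera call. They do not tell look-alikes from the thing itself.
- finder.find_in(camera, target): "bbox" ([left, top, width, height] in pixels, round what is visible of it).
- finder.place_of(camera, target): "location" ([column, row] in pixels: a listed point, or the origin of a listed thing).
The state is a dict: "t": time; "q": joint angles; "joint_vel": joint speeds; "joint_torque": joint torques, N m; "eef_pos": TCP position; "tool_rot": TCP orientation; "contact_force": force on the tool from outside, world axes, zero at the start; "torque": the same for the moment, N m; "gripper_width": opening from 0.0 (shut) to 1.0 (fully open).
Only numpy, scipy, OpenCV 4.12 (cv2) and the standard library are available. Lean on these libraries where they do the work, as an engineer would, in place of code of your own. Each camera call takes 0.05 s, during which the arm holds its last target. There are 200 camera calls.

## Task

The board on the black pallet is placed but not yet soldered, so slide the pallet flat along the bench, without lifting it or shifting the transformer and heatsink that lie loose on the board, round the tip cleaner, the solder reel and the flux jar without it or you touching any of them. Feed it nose first between the guide rails, without forcing it against them, into the scanner's mouth and press it gently home against the stop inside, which you cannot see and must feel for (never more than 12 N on it); then let go and leave it there. Leave everything else on the bench alone.

Things in the scene. Friction and masses are not known exactly. Their poses are not given: they have to be found in the camera images.
- pallet: Solder pallet: black slab lying on the bench, 110 mm long (own x, nose at +x), 120 mm wide (own y), 16 mm high, upright corners rounded to 8 mm radius; 0.35 to 0.53 kg loaded; takes about 1.5 to 4.5 N to slide. Carries a green board 80 x 92 mm in its middle, top 17.6 mm above the bench. Origin: centre of its underside. Too wide to grasp; push it at its upright edges
- pallet_nose (a point): Centre of the pallet's nose edge (its +x side), half-way up (8 mm above the bench); 55 mm along the pallet's x from its centre
- scanner: Board scanner: white box 200 mm deep, 250 wide, 82 high, fixed. Origin: on the bench, mid-mouth, in its front face; own x points into it, y to its left seen from the robot. Mouth 132 mm wide, 48 high, open down to the bench. In front two guide rails 18 mm high, 123 mm apart, from the face out to x = -86 mm, then flared to 143 mm at x = -115 mm; rail feet reach 93 mm either side
- stop: Stop bracket, fixed inside the scanner on its middle line, 95 mm in from the face, out of sight. Its rigid rubber-faced rod is set by hand, not measured: its face stands 24 to 64 mm inside the mouth. A light switch pin sticks out 4 mm before the face (0.08 N at touch, 0.16 N when flush). Home: nose on the rod's face, pin pressed in. It stays there when let go. The whole push on the pallet may come to bear on the rod
- side_roller: Orange sprung roller, 14 mm across, in the right-hand (-y) rail, 30 mm in front of the scanner's face. It stands 3.7 mm into the way, gives sideways and presses the pallet against the left-hand rail with about 1.5 to 2.5 N. Pushing past it adds up to some 5 N while the nose corner goes by, then 1.5 to 3 N of drag. Origin: its axis, on the bench
- transformer_seat (a point): Place of the transformer on the board, on the board's top: 22 mm behind (own -x) and 19 mm left (+y) of the pallet's centre
- heatsink_seat (a point): Place of the heatsink on the board, on the board's top: 22 mm behind and 22 mm right (-y) of the pallet's centre
- transformer: Small dark transformer with yellow tape, 22 x 20 x 16 mm, lying loose on a tacky pad on the board, starts exactly on its place; jerks make it creep; origin at the centre of its underside
- heatsink: Finned aluminium heatsink 24 x 24 x 13 mm, lying loose on a tacky pad on the board, starts exactly on its place; jerks make it creep; origin at the centre of its underside
- tip_cleaner: Black soldering-tip cleaner with brass wool, round, 68 mm across, 58 mm high, fixed; origin at the centre of its underside. It, the solder reel and the flux jar stand, in varying order, in three places: left of the scanner's rails, on the robot's side of the way, and to the right past the way to the rails
- solder_reel: Blue reel of solder on a round steel foot, 68 mm across, 58 mm high, fixed to the bench; origin at the centre of its underside
- flux_jar: Amber flux jar with white lid on a round rubber foot, 68 mm across, 56 mm high, fixed to the bench; origin at the centre of its underside
- screwdriver_red: Loose red-handled screwdriver, 190 mm long, lying along its own x; to be left alone
- screwdriver_blue: Loose blue-handled screwdriver, 170 mm long, lying along its own x; to be left alone
- pliers: Loose red-handled pliers, 155 mm long, lying flat; to be left alone
- multimeter: Loose orange multimeter, 150 x 78 x 40 mm; to be left alone
- parts_dish: Loose steel dish, 72 mm across, 22 mm high; to be left alone
- cleaner_bottle: Loose bottle with red cap, 48 mm across, 110 mm high; to be left alone
Things that resemble listed ones, but are neither listed nor needed, are in the scene too. Leave any orange or purple look-alike of the heatsink alone.

How it is judged:
By the outcome, as a careful person would: the job done as asked, in the order asked, and still so for the second after the job is handed in, with the robot touching nothing.
It also fails if it takes over 72 s, if anything falls off the work surface, if the arm or the gripper's body presses on something with over 40 N, if the wrist force passes 120 N, or if a joint passes its speed limit or range.

## Working session

There is one attempt and no reset: what is moved stays moved. The work goes in short steps, Python scripts to look and compute and a tool call to move; the robot and the scene stay as the last step left them, time stands still between calls to the robot, and variables do not carry over. Pictures are saved under pics/ and viewed, about 8 in all and at most 12, crops included, and the job is handed in when it is done.

Besides the shell and the picture viewer there is one more tool, called after "Emit:" as name([rows], argument=value, ...), one row to a line, values as JSON. jog_arm: Moves the arm, as the interface text tells. Shift numbers are shares of 20 cm and turn numbers shares of 180 degrees, none past 1 either way. Its arguments: {"type":"object","properties":{"plan":{"type":"array","items":{"type":"object","properties":{"x":{"type":"number","minimum":-1,"maximum":1},"y":{"type":"number","minimum":-1,"maximum":1},"z":{"type":"number","minimum":-1,"maximum":1},"wx":{"type":"number","minimum":-1,"maximum":1},"wy":{"type":"number","minimum":-1,"maximum":1},"wz":{"type":"number","minimum":-1,"maximum":1}}}},"hand":{"type":"number"},"grip_force":{"type":"number"}},"required":["plan"]}

```bash
mkdir -p pics; ls
cat > h.py <<'E'
import numpy as np, cv2
from station import monitor, cams, bot, finder
def ray(cam,px):
    c=cams.get_calibration(cam); E=np.array(c["extrinsics"]); R=E[:3,:3]; t=E[:3,3]
    u=(px[0]-c["cx"])/c["fx"]; v=(px[1]-c["cy"])/c["fy"]
    if cam=="wrist":
        r=np.hypot(u,v); s=np.sin(r)/r if r>1e-9 else 1; d=np.array([u*s,v*s,np.cos(r)])
    else: d=np.array([u,v,1.])
    return -R.T@t, R.T@d
def onz(cam,px,z):
    o,d=ray(cam,px); return o+d*(z-o[2])/d[2]
def proj(cam,P):
    c=cams.get_calibration(cam); E=np.array(c["extrinsics"]); p=E[:3,:3]@np.array(P)+E[:3,3]
    return np.array([c["fx"]*p[0]/p[2]+c["cx"],c["fy"]*p[1]/p[2]+c["cy"]])
E
python3 - <<'E'
from h import *
for c in ("top","side"):
    im=cams.read_camera(c); cv2.imwrite(f"pics/{c}0.png",im[:,:,::-1])
    for n,z in [("pallet",0),("pallet_nose",.008),("scanner",0),("side_roller",0),("transformer_seat",.0176),("heatsink_seat",.0176),("transformer",.0176),("heatsink",.0176),("tip_cleaner",0),("solder_reel",0),("flux_jar",0)]:
        for r in finder.place_of(c,n)[:2]: print(c,n,round(r["confidence"],2),np.round(r["location"],1),np.round(onz(c,r["location"],z),4))
o=monitor.get_obs(); print(o["t"],o["eef_pos"],o["tool_rot"],o["contact_force"],o["gripper_width"])
E
```

```text
pics
top pallet 0.65 [215.6 231.8] [0.478 0.32  0.   ]
top pallet_nose 0.66 [214.9 210.9] [0.5495 0.3201 0.008 ]
top pallet_nose 0.5 [412.6 159.7] [ 0.7144 -0.3606  0.008 ]
top scanner 0.96 [336.  168.9] [ 0.6879 -0.0969  0.    ]
top scanner 0.36 [408.8 157.7] [ 0.7227 -0.3493  0.    ]
top transformer_seat 0.6 [211.7 240.1] [0.4505 0.3291 0.0176]
top transformer_seat 0.18 [190.6 179.7] [0.657  0.4002 0.0176]
top heatsink_seat 0.8 [222.4 236.2] [0.4631 0.2928 0.0176]
top transformer 0.36 [209.4 237.7] [0.4587 0.3369 0.0176]
top heatsink 0.63 [214.4 265.6] [0.3645 0.3204 0.0176]
top heatsink 0.55 [221.  235.8] [0.4645 0.2975 0.0176]
top tip_cleaner 0.57 [271.4 264.1] [0.3647 0.1298 0.    ]
top tip_cleaner 0.54 [217.4 230.2] [0.4834 0.3138 0.    ]
top solder_reel 0.79 [270.6 184.6] [0.6373 0.1296 0.    ]
top flux_jar 0.87 [388.2 230.4] [ 0.4731 -0.2721  0.    ]
top flux_jar 0.7 [208.  237.6] [0.4586 0.3461 0.    ]
side pallet 0.82 [241.5 290.5] [0.4854 0.3109 0.    ]
side pallet_nose 0.97 [224.9 276.2] [0.5384 0.3125 0.008 ]
side scanner 0.63 [304.7 180.8] [ 0.6916 -0.1054  0.    ]
side
[... 226 characters left out ...]
 0.0176]
side transformer_seat 0.32 [237.4 292.9] [0.4723 0.3298 0.0176]
side heatsink_seat 0.79 [256.6 285.2] [0.4591 0.2898 0.0176]
side transformer 0.69 [225.6 278.6] [0.5229 0.3209 0.0176]
side transformer 0.65 [237.3 294.4] [0.4693 0.3325 0.0176]
side heatsink 0.68 [275.7 323.8] [0.3579 0.3307 0.0176]
side heatsink 0.65 [254.3 283.5] [0.4663 0.2898 0.0176]
side tip_cleaner 0.78 [340.7 276.2] [0.3542 0.1391 0.    ]
side solder_reel 0.7 [257.9 223.4] [0.6361 0.1332 0.    ]
side flux_jar 0.55 [394.  183.2] [ 0.4777 -0.2762  0.    ]
1.2 [0.17468775 0.65202761 0.23130688] [-1.90869088e-05  1.30532565e-01  9.91444022e-01  2.28097898e-05] [-0.96132096 -0.37876241 -0.22873197] 1.002952895685411
```

Run:
```python
import cv2
a=cv2.imread("pics/top0.png")[110:310,150:450]; b=cv2.imread("pics/side0.png")[130:350,170:440]
cv2.imwrite("pics/topc.png",cv2.resize(a,(800,533),interpolation=cv2.INTER_CUBIC)); cv2.imwrite("pics/sidec.png",cv2.resize(b,(736,600),interpolation=cv2.INTER_CUBIC))
```

```text
(no output)
```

View pics/topc.png

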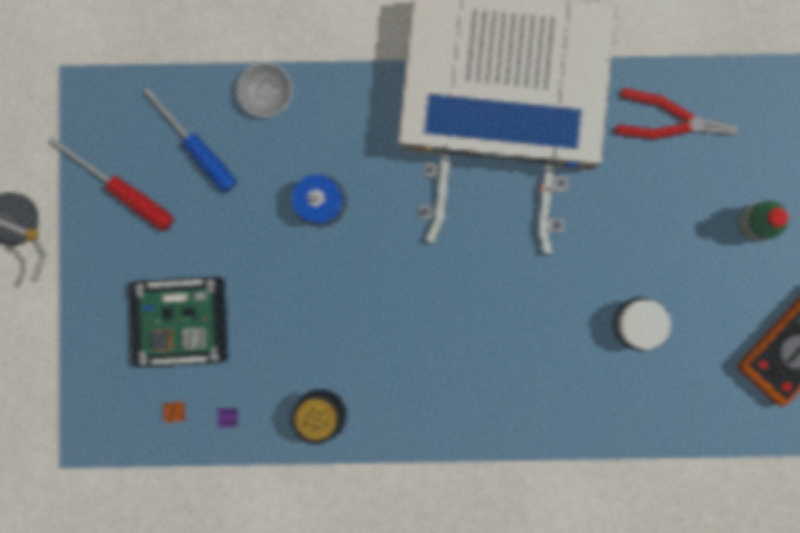

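View pics/sidec.png

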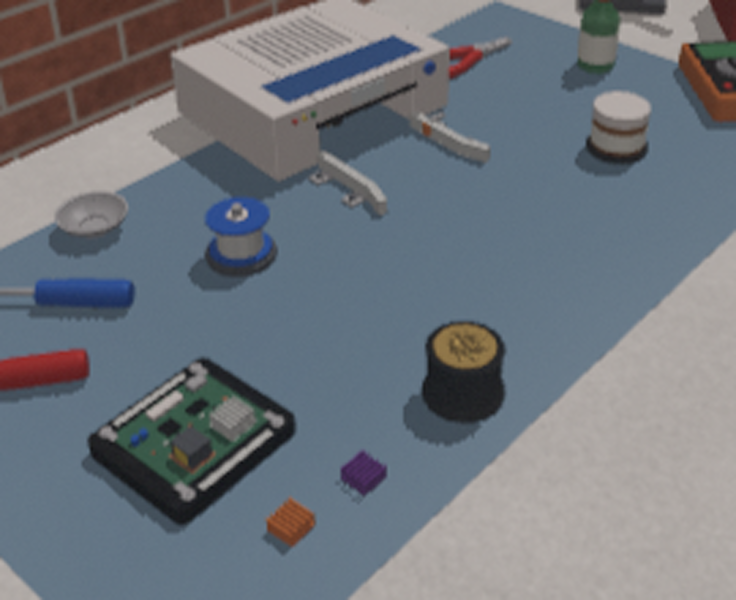

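Top crop: pallet at crop (178,322), nose up (+x), and scanner mouth at (503,155). The tip cleaner is at (318,418), the reel at (317,198) and the jar at (645,323). Three things look like the heatsink: silver on the board (195,338), orange (174,412) and purple (228,417). The silver one on the board is the real one and I don't need to touch any of them. The side crop agrees. I'll move near the pallet's left edge for a wrist look.

Emit:
jog_arm([
  {"x": -0.1, "y": -0.04, "z": 0.02, "wz": 0.035},
  {"x": -0.2, "y": -0.08, "z": 0.04, "wz": 0.07},
  {"x": -0.3, "y": -0.12, "z": 0.06, "wz": 0.105},
  {"x": -0.4, "y": -0.16, "z": 0.08, "wz": 0.14},
  {"x": -0.5, "y": -0.2, "z": 0.1, "wz": 0.175},
  {"x": -0.6, "y": -0.24, "z": 0.12, "wz": 0.21},
  {"x": -0.7, "y": -0.28, "z": 0.14, "wz": 0.245},
  {"x": -0.8, "y": -0.32, "z": 0.16, "wz": 0.28},
  {"x": -0.875, "y": -0.32, "z": 0.2, "wz": 0.315},
  {"x": -0.875, "y": -0.32, "z": 0.2, "wz": 0.35},
  {"x": -0.875, "y": -0.32, "z": 0.2, "wz": 0.385},
  {"x": -0.875, "y": -0.32, "z": 0.2, "wz": 0.385},
])

```text
invalid input at $.plan[0]: expected keys x, y, z, wx, wy, wz
```

Run:
```python
from h import *
from scipy.spatial.transform import Rotation as Ro
o=monitor.get_obs(); R=Ro.from_quat(np.roll(o["tool_rot"],-1)).as_matrix(); print(o["t"],o["eef_pos"],"\n",R.round(3),o["q"],o["contact_force"])
E=np.array(cams.get_calibration("wrist")["extrinsics"]); print("cam",-E[:3,:3].T@E[:3,3],E[2,:3])
im=cams.read_camera("wrist"); cv2.imwrite("pics/w1.png",im[:,:,::-1])
for n,z in [("pallet",0),("pallet_nose",.008),("transformer_seat",.0176),("heatsink_seat",.0176),("transformer",.0176),("heatsink",.0176),("solder_reel",0),("tip_cleaner",0)]:
    for r in finder.place_of("wrist",n)[:2]: print(n,round(r["confidence"],2),np.round(r["location"],1),np.round(onz("wrist",r["location"],z),4))
```

```text
1.2 [0.17468775 0.65202761 0.23130688] 
 [[-0.966  0.259 -0.   ]
 [ 0.259  0.966  0.   ]
 [ 0.     0.    -1.   ]] [-1.41709455  0.47700054  0.02238457  1.55540083 -0.01152206  1.10927598
 -0.08309323] [-0.96132096 -0.37876241 -0.22873197]
cam [0.10392727 0.67145067 0.37428638] [ 0.27365905 -0.07386944 -0.95898594]
pallet 0.64 [189.2 375.2] [0.4842 0.3148 0.    ]
pallet_nose 0.54 [ 93.9 330.2] [0.3525 0.1495 0.008 ]
transformer_seat 0.88 [190.  372.8] [0.46   0.337  0.0176]
transformer 0.67 [189.9 372.8] [0.46   0.3368 0.0176]
heatsink 0.44 [171.1 373.9] [0.4615 0.2921 0.0176]
solder_reel 0.53 [170.3 373.7] [0.4785 0.2717 0.    ]
tip_cleaner 0.75 [ 88.5 329.7] [0.356 0.121 0.   ]
```

View pics/w1.png

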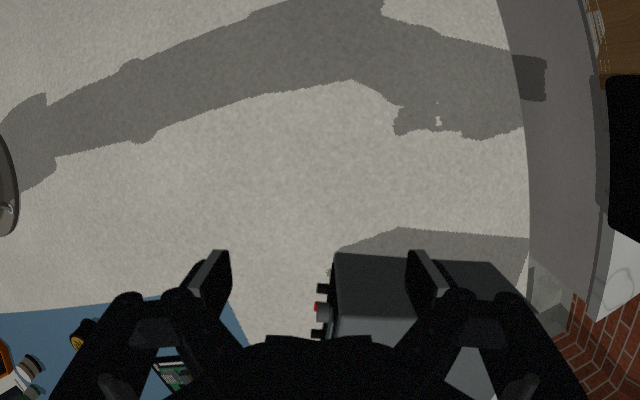

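The wrist picture shows a grey box with knobs at (320-520, 250-400), beyond the gripper, that I hadn't planned for. I'll check it in the full top view before moving.

View pics/top0.png

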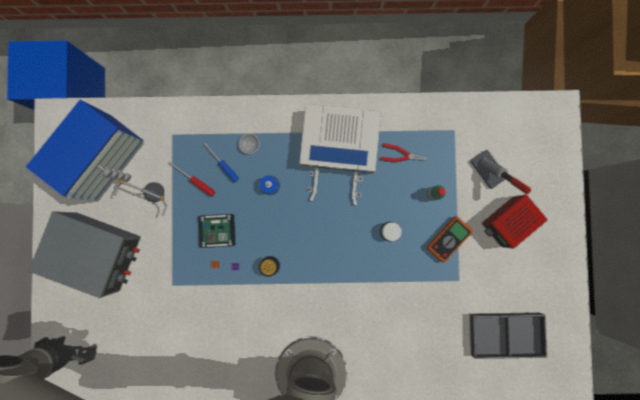

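Run:
```python
from h import *
for p in [(335,253),(490,260),(520,350),(325,335)]:
  for z in (0,.1): print(p,z,onz("wrist",p,z).round(3))
```

```text
(335, 253) 0 [0.289 0.645 0.   ]
(335, 253) 0.1 [0.24  0.652 0.1  ]
(490, 260) 0 [0.372 0.871 0.   ]
(490, 260) 0.1 [0.301 0.818 0.1  ]
(520, 350) 0 [0.622 0.953 0.   ]
(520, 350) 0.1 [0.483 0.878 0.1  ]
(325, 335) 0 [0.427 0.596 0.   ]
(325, 335) 0.1 [0.341 0.616 0.1  ]
```

The box is about 0.1 m to the left of the path and its right end is at y ≈ 0.59. I'll go -y first, staying high.

Emit:
jog_arm([
  {"x": -0.05, "y": -0.1, "z": 0, "wx": 0, "wy": 0, "wz": 0.03},
  {"x": -0.1, "y": -0.2, "z": 0, "wx": 0, "wy": 0, "wz": 0.06},
  {"x": -0.15, "y": -0.3, "z": 0, "wx": 0, "wy": 0, "wz": 0.1},
  {"x": -0.2, "y": -0.4, "z": 0, "wx": 0, "wy": 0, "wz": 0.135},
  {"x": -0.25, "y": -0.5, "z": 0, "wx": 0, "wy": 0, "wz": 0.17},
  {"x": -0.3, "y": -0.6, "z": 0, "wx": 0, "wy": 0, "wz": 0.205},
  {"x": -0.35, "y": -0.7, "z": 0, "wx": 0, "wy": 0, "wz": 0.24},
  {"x": -0.45, "y": -0.8, "z": 0, "wx": 0, "wy": 0, "wz": 0.275},
  {"x": -0.55, "y": -0.85, "z": 0, "wx": 0, "wy": 0, "wz": 0.31},
  {"x": -0.65, "y": -0.8, "z": 0, "wx": 0, "wy": 0, "wz": 0.345},
  {"x": -0.75, "y": -0.8, "z": 0, "wx": 0, "wy": 0, "wz": 0.38},
  {"x": -0.85, "y": -0.8, "z": 0, "wx": 0, "wy": 0, "wz": 0.4},
])

```text
t: 2.65
eef_pos: [0.2984, 0.4535, 0.2317]
tool_rot: [-0.0, 0.69, 0.724, 0.0]
contact_force: [-0.0, -0.3, -0.1]
gripper_width: 0.998
```

```bash
cat > st.py <<'E'
from h import *
from scipy.spatial.transform import Rotation as Ro
o=monitor.get_obs(); R=Ro.from_quat(np.roll(o["tool_rot"],-1)).as_matrix()
print(round(o["t"],2),o["eef_pos"].round(4),"\n",R.round(3),np.round(o["q"],2),o["contact_force"].round(2),o["gripper_width"])
E
python3 - <<'E'
from st import *
im=cams.read_camera("wrist"); cv2.imwrite("pics/w2.png",im[:,:,::-1])
for n,z in [("pallet",0),("pallet_nose",.008),("transformer_seat",.0176),("heatsink_seat",.0176),("transformer",.0176),("heatsink",.0176),("solder_reel",0),("tip_cleaner",0)]:
    for r in finder.place_of("wrist",n)[:2]: print(n,round(r["confidence"],2),np.round(r["location"],1),np.round(onz("wrist",r["location"],z),4))
E
```

```text
2.65 [0.2984 0.4535 0.2317] 
 [[-0.048  0.999  0.   ]
 [ 0.999  0.048  0.001]
 [ 0.001  0.    -1.   ]] [-1.37  0.26  0.32  1.89 -0.1   1.   -0.96] [-0.   -0.3  -0.09] 0.9982503526161449
pallet 0.75 [441.9 271.2] [0.4889 0.312  0.    ]
pallet 0.26 [432.4 263.6] [0.4706 0.325  0.    ]
pallet_nose 0.89 [470.3 269.8] [0.5303 0.3195 0.008 ]
transformer_seat 0.74 [435.1 269. ] [0.4649 0.3287 0.0176]
transformer 0.54 [433.5 266.6] [0.4605 0.3335 0.0176]
transformer 0.28 [443.  273.8] [0.4779 0.3218 0.0176]
heatsink 0.87 [364.  267.1] [0.3622 0.3316 0.0176]
heatsink 0.76 [355.8 303.5] [0.3577 0.2722 0.0176]
solder_reel 0.41 [488.4 350.5] [0.6333 0.1371 0.    ]
```

Emit:
jog_arm([
  {"x": 0, "y": 0.1, "z": 0.03, "wx": 0, "wy": 0, "wz": 0},
  {"x": 0, "y": 0.2, "z": 0.06, "wx": 0, "wy": 0, "wz": 0},
  {"x": 0, "y": 0.3, "z": 0.1, "wx": 0, "wy": 0, "wz": 0},
  {"x": 0, "y": 0.4, "z": 0.15, "wx": 0, "wy": 0, "wz": 0},
  {"x": 0, "y": 0.5, "z": 0.2, "wx": 0, "wy": 0, "wz": 0},
  {"x": 0, "y": 0.6, "z": 0.25, "wx": 0, "wy": 0, "wz": 0},
  {"x": 0, "y": 0.7, "z": 0.3, "wx": 0, "wy": 0, "wz": 0},
  {"x": 0, "y": 0.8, "z": 0.35, "wx": 0, "wy": 0, "wz": 0},
  {"x": 0, "y": 0.9, "z": 0.4, "wx": 0, "wy": 0, "wz": 0},
  {"x": 0, "y": 0.95, "z": 0.45, "wx": 0, "wy": 0, "wz": 0},
  {"x": 0, "y": 0.95, "z": 0.45, "wx": 0, "wy": 0, "wz": 0},
])

```text
t: 4.02
eef_pos: [0.4873, 0.4628, 0.1387]
tool_rot: [0.0, 0.688, 0.726, -0.002]
contact_force: [-0.0, -1.2, -1.4]
gripper_width: 1.002
```

Run:
```python
from st import *
im=cams.read_camera("wrist"); cv2.imwrite("pics/w3.png",im[:,:,::-1])
for n,z in [("pallet",0),("pallet_nose",.008),("transformer_seat",.0176),("heatsink_seat",.0176),("transformer",.0176),("heatsink",.0176),("solder_reel",0),("tip_cleaner",0),("scanner",0)]:
    for r in finder.place_of("wrist",n)[:1]: print(n,round(r["confidence"],2),np.round(r["location"],1),np.round(onz("wrist",r["location"],z),4))
```

```text
4.02 [0.4873 0.4628 0.1387] 
 [[-0.053  0.999 -0.001]
 [ 0.999  0.053 -0.003]
 [-0.003 -0.002 -1.   ]] [-1.08  0.58  0.32  1.66 -0.22  0.94 -0.62] [-0.02 -1.24 -1.4 ] 1.001545775278614
pallet 0.88 [311.8 315.6] [0.4847 0.3152 0.    ]
pallet_nose 0.86 [352.3 316.4] [0.5295 0.3225 0.008 ]
transformer_seat 0.73 [286.3 312.4] [0.4571 0.3316 0.0176]
heatsink_seat 0.88 [288.  338.9] [0.4592 0.2927 0.0176]
transformer 0.61 [287.8 313.4] [0.459  0.3303 0.0176]
heatsink 0.45 [286.  339.7] [0.4573 0.291  0.0176]
solder_reel 0.73 [288.9 312.1] [0.4592 0.3184 0.    ]
scanner 0.69 [353.7 318.6] [0.534  0.3125 0.    ]
```

View pics/w3.png

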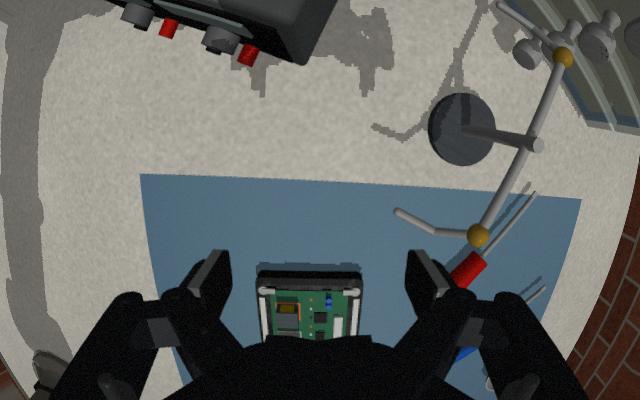

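The wrist view shows the pallet's left edge from about (257,272) to (362,272). A helping-hand arm stands at right, with its clip tip at (397,210). I'll triangulate that tip and the edge.

Run:
```python
from h import *
for p in [(257,272),(362,272),(264,272),(354,272)]: print(p,onz("wrist",p,.016).round(4))
def tri(a,b):
    (o1,d1),(o2,d2)=a,b; A=np.stack([d1,-d2],1); s=np.linalg.lstsq(A,o2-o1,rcond=None)[0]
    return (o1+d1*s[0]).round(3),(o2+d2*s[1]).round(3)
print(tri(ray("wrist",(397,210)),ray("top",(163,213))))
print(tri(ray("wrist",(478,236)),ray("top",(158,200))))
# edges in wrist picture: dark transition per column near row 272
im=cv2.imread("pics/w3.png").astype(int)
for c in (275,295,315,335,350): print(c,[tuple(im[r,c]) for r in range(258,282,2)])
```

```text
(257, 272) [0.4278 0.3786 0.016 ]
(362, 272) [0.533  0.3849 0.016 ]
(264, 272) [0.435  0.3792 0.016 ]
(354, 272) [0.5249 0.3846 0.016 ]
(array([0.541, 0.472, 0.078]), array([0.543, 0.472, 0.079]))
(array([0.584, 0.472, 0.125]), array([0.583, 0.472, 0.125]))
275 [(np.int64(128), np.int64(113), np.int64(87)), (np.int64(128), np.int64(108), np.int64(83)), (np.int64(129), np.int64(112), np.int64(82)), (np.int64(79), np.int64(68), np.int64(50)), (np.int64(78), np.int64(68), np.int64(52)), (np.int64(78), np.int64(65), np.int64(49)), (np.int64(42), np.int64(35), np.int64(27)), (np.int64(0), np.int64(1), np.int64(0)), (np.int64(0), np.int64(4), np.int64(5)), (np.int64(8), np.int64(2), np.int64(4)), (np.int64(28), np.int64(26), np.int64(26)), (np.int64(30), np.int64(31), np.int64(33))]
295 [(np.int64(130), np.int64(113), np.int64(88)), (np.int64(127), np.int64(111), np.int64(83)), (np.int64(103), np.int64(91), np.int64(65)), (np.int64(80), np.int64(68), np.int64(52)), (np.int64(80), np.int64(69), np.int64(51)), (np.int64(80), np.int64(68), np.int64(49)), (np.int64(62), np.int64(54), np.int64(
[... 1116 characters left out ...]
, (np.int64(3), np.int64(0), np.int64(7)), (np.int64(7), np.int64(6), np.int64(3)), (np.int64(18), np.int64(14), np.int64(14)), (np.int64(38), np.int64(37), np.int64(37))]
350 [(np.int64(128), np.int64(112), np.int64(84)), (np.int64(129), np.int64(113), np.int64(86)), (np.int64(99), np.int64(87), np.int64(63)), (np.int64(82), np.int64(71), np.int64(53)), (np.int64(83), np.int64(68), np.int64(53)), (np.int64(80), np.int64(68), np.int64(53)), (np.int64(71), np.int64(62), np.int64(44)), (np.int64(5), np.int64(2), np.int64(11)), (np.int64(12), np.int64(8), np.int64(11)), (np.int64(5), np.int64(9), np.int64(2)), (np.int64(2), np.int64(10), np.int64(0)), (np.int64(34), np.int64(36), np.int64(35))]
```

The clip tip is at (0.541, 0.472, 0.078), so I'll move -y before descending and keep the fingers half open. The pallet centre is ≈ (0.484, 0.320), yaw ≈ 3.4°.

Emit:
jog_arm([
  {"x": -0.1, "y": -0.01, "z": 0, "wx": 0, "wy": 0, "wz": 0},
  {"x": -0.2, "y": -0.02, "z": 0, "wx": 0, "wy": 0, "wz": 0},
  {"x": -0.26, "y": -0.02, "z": 0.05, "wx": 0, "wy": 0, "wz": 0},
  {"x": -0.26, "y": -0.02, "z": 0.15, "wx": 0, "wy": 0, "wz": 0},
  {"x": -0.26, "y": -0.02, "z": 0.25, "wx": 0, "wy": 0, "wz": 0},
  {"x": -0.26, "y": -0.02, "z": 0.35, "wx": 0, "wy": 0, "wz": 0},
  {"x": -0.26, "y": -0.02, "z": 0.45, "wx": 0, "wy": 0, "wz": 0},
  {"x": -0.26, "y": -0.02, "z": 0.53, "wx": 0, "wy": 0, "wz": 0},
  {"x": -0.26, "y": -0.02, "z": 0.59, "wx": 0, "wy": 0, "wz": 0},
  {"x": -0.26, "y": -0.02, "z": 0.63, "wx": 0, "wy": 0, "wz": 0},
  {"x": -0.26, "y": -0.02, "z": 0.65, "wx": 0, "wy": 0, "wz": 0},
  {"x": -0.26, "y": -0.02, "z": 0.65, "wx": 0, "wy": 0, "wz": 0},
], hand=0.2)

```text
t: 5.52
eef_pos: [0.4846, 0.4124, 0.0112]
tool_rot: [-0.0, 0.687, 0.726, -0.0]
contact_force: [0.4, -0.1, -0.5]
gripper_width: 0.601
```

Run:
```python
from st import *
im=cams.read_camera("wrist"); cv2.imwrite("pics/w4.png",im[:,:,::-1])
s=cams.read_camera("side"); s=cv2.resize(s[210:360,150:350],(400,300),interpolation=cv2.INTER_CUBIC)
w=cv2.resize(im[150:400,120:520],(480,300))
cv2.imwrite("pics/c4.png",np.hstack([s[:, :320],w])[:,:,::-1])
```

```text
5.52 [0.4846 0.4124 0.0112] 
 [[-0.055  0.998 -0.001]
 [ 0.998  0.055  0.   ]
 [ 0.    -0.001 -1.   ]] [-0.99  0.7   0.26  1.81 -0.27  0.67 -0.52] [ 0.37 -0.12 -0.48] 0.6014135844876156
```

View pics/c4.png

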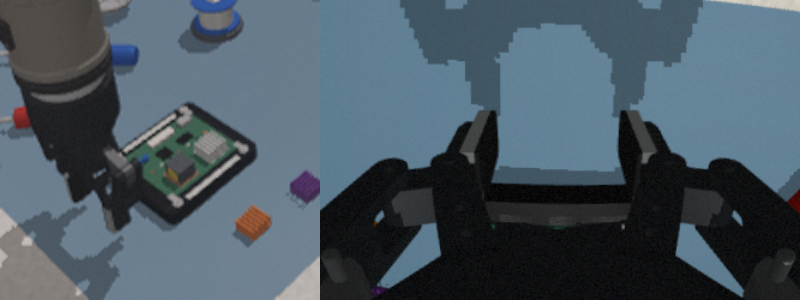

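The fingers stand behind the pallet's left edge, about 20 mm clear and centred. I'll lower slightly and make soft contact.

Emit:
jog_arm([
  {"x": -0.015, "y": 0, "z": 0.02, "wx": 0, "wy": 0, "wz": 0},
  {"x": -0.03, "y": 0, "z": 0.035, "wx": 0, "wy": 0, "wz": 0},
  {"x": -0.045, "y": 0, "z": 0.035, "wx": 0, "wy": 0, "wz": 0},
  {"x": -0.06, "y": 0, "z": 0.035, "wx": 0, "wy": 0, "wz": 0},
  {"x": -0.067, "y": 0, "z": 0.035, "wx": 0, "wy": 0, "wz": 0},
  {"x": -0.073, "y": 0, "z": 0.035, "wx": 0, "wy": 0, "wz": 0},
  {"x": -0.079, "y": 0, "z": 0.035, "wx": 0, "wy": 0, "wz": 0},
  {"x": -0.085, "y": 0, "z": 0.035, "wx": 0, "wy": 0, "wz": 0},
  {"x": -0.091, "y": 0, "z": 0.035, "wx": 0, "wy": 0, "wz": 0},
  {"x": -0.097, "y": 0, "z": 0.035, "wx": 0, "wy": 0, "wz": 0},
  {"x": -0.103, "y": 0, "z": 0.035, "wx": 0, "wy": 0, "wz": 0},
  {"x": -0.109, "y": 0, "z": 0.035, "wx": 0, "wy": 0, "wz": 0},
])

```text
t: 6.62
eef_pos: [0.4864, 0.391, 0.0053]
tool_rot: [-0.0, 0.687, 0.726, 0.001]
contact_force: [-0.6, 0.4, 1.1]
gripper_width: 0.599
```

Emit:
jog_arm([
  {"x": -0.007, "y": 0, "z": 0, "wx": 0, "wy": 0, "wz": 0},
  {"x": -0.014, "y": 0, "z": 0, "wx": 0, "wy": 0, "wz": 0},
  {"x": -0.021, "y": 0, "z": 0, "wx": 0, "wy": 0, "wz": 0},
  {"x": -0.028, "y": 0, "z": 0, "wx": 0, "wy": 0, "wz": 0},
  {"x": -0.035, "y": 0, "z": 0, "wx": 0, "wy": 0, "wz": 0},
  {"x": -0.043, "y": 0, "z": 0, "wx": 0, "wy": 0, "wz": 0},
  {"x": -0.051, "y": 0, "z": 0, "wx": 0, "wy": 0, "wz": 0},
  {"x": -0.06, "y": 0, "z": 0, "wx": 0, "wy": 0, "wz": 0},
  {"x": -0.07, "y": 0, "z": 0, "wx": 0, "wy": 0, "wz": 0},
  {"x": -0.081, "y": 0, "z": 0, "wx": 0, "wy": 0, "wz": 0},
  {"x": -0.093, "y": 0, "z": 0, "wx": 0, "wy": 0, "wz": 0},
  {"x": -0.106, "y": 0, "z": 0, "wx": 0, "wy": 0, "wz": 0},
])

```text
t: 7.62
eef_pos: [0.4877, 0.3697, 0.0053]
tool_rot: [-0.0, 0.687, 0.726, 0.001]
contact_force: [0.4, 3.1, -1.4]
gripper_width: 0.599
```

Run:
```python
from st import *
im=cams.read_camera("wrist"); cv2.imwrite("pics/w5.png",im[:,:,::-1])
cams.read_camera("side")
for n,z in [("pallet",0),("pallet_nose",.008),("heatsink_seat",.0176),("transformer",.0176),("heatsink",.0176)]:
    for r in finder.place_of("side",n)[:1]: print(n,round(r["confidence"],2),np.round(onz("side",r["location"],z),4))
```

```text
7.62 [0.4877 0.3697 0.0053] 
 [[-0.055  0.998  0.001]
 [ 0.998  0.055  0.002]
 [ 0.002  0.001 -1.   ]] [-0.94  0.68  0.25  1.87 -0.27  0.63 -0.46] [ 0.39  3.14 -1.36] 0.5985184612983131
pallet 0.55 [0.4874 0.2967 0.    ]
pallet_nose 0.72 [0.5432 0.298  0.008 ]
heatsink_seat 0.66 [0.4664 0.2762 0.0176]
transformer 0.68 [0.4637 0.3189 0.0176]
heatsink 0.55 [0.3605 0.3339 0.0176]
```

Contact confirmed at 3.1 N, and the pallet is following. I'll ramp up and turn gently towards the scanner's heading.

Emit:
jog_arm([
  {"x": -0.014, "y": 0, "z": 0, "wx": 0, "wy": 0, "wz": 0},
  {"x": -0.029, "y": 0, "z": 0, "wx": 0, "wy": 0, "wz": 0.0005},
  {"x": -0.045, "y": 0, "z": 0, "wx": 0, "wy": 0, "wz": 0.001},
  {"x": -0.062, "y": 0, "z": 0, "wx": 0, "wy": 0, "wz": 0.0015},
  {"x": -0.08, "y": 0, "z": 0, "wx": 0, "wy": 0, "wz": 0.002},
  {"x": -0.099, "y": 0, "z": 0, "wx": 0, "wy": 0, "wz": 0.0025},
  {"x": -0.119, "y": 0, "z": 0, "wx": 0, "wy": 0, "wz": 0.003},
  {"x": -0.14, "y": 0, "z": 0, "wx": 0, "wy": 0, "wz": 0.0035},
  {"x": -0.161, "y": 0, "z": 0, "wx": 0, "wy": 0, "wz": 0.004},
  {"x": -0.182, "y": 0, "z": 0, "wx": 0, "wy": 0, "wz": 0.0045},
  {"x": -0.203, "y": 0, "z": 0, "wx": 0, "wy": 0, "wz": 0.005},
  {"x": -0.224, "y": 0, "z": 0, "wx": 0, "wy": 0, "wz": 0.0055},
])

```text
t: 8.97
eef_pos: [0.4901, 0.3241, 0.0052]
tool_rot: [-0.0, 0.694, 0.72, 0.0]
contact_force: [-0.5, 3.6, -0.9]
gripper_width: 0.601
```

Emit:
jog_arm([
  {"x": -0.021, "y": 0, "z": 0, "wx": 0, "wy": 0, "wz": 0.0005},
  {"x": -0.042, "y": 0, "z": 0, "wx": 0, "wy": 0, "wz": 0.001},
  {"x": -0.063, "y": 0, "z": 0, "wx": 0, "wy": 0, "wz": 0.0015},
  {"x": -0.084, "y": 0, "z": 0, "wx": 0, "wy": 0, "wz": 0.002},
  {"x": -0.105, "y": 0, "z": 0, "wx": 0, "wy": 0, "wz": 0.0025},
  {"x": -0.126, "y": 0, "z": 0, "wx": 0, "wy": 0, "wz": 0.003},
  {"x": -0.147, "y": 0, "z": 0, "wx": 0, "wy": 0, "wz": 0.0035},
  {"x": -0.168, "y": 0, "z": 0, "wx": 0, "wy": 0, "wz": 0.004},
  {"x": -0.189, "y": 0, "z": 0, "wx": 0, "wy": 0, "wz": 0.0045},
  {"x": -0.21, "y": 0, "z": 0, "wx": 0, "wy": 0, "wz": 0.005},
  {"x": -0.231, "y": 0, "z": 0, "wx": 0, "wy": 0, "wz": 0.0055},
  {"x": -0.252, "y": 0, "z": 0, "wx": 0, "wy": 0, "wz": 0.006},
])

```text
t: 9.97
eef_pos: [0.492, 0.2734, 0.0052]
tool_rot: [-0.0, 0.701, 0.714, 0.0]
contact_force: [-0.2, 2.7, -0.9]
gripper_width: 0.598
```

```bash
cat > loc.py <<'E'
from st import *
for c in ("side","top","wrist"):
    im=cams.read_camera(c); cv2.imwrite(f"pics/{c}_{o['t']:.1f}.png",im[:,:,::-1])
    for n,z in [("pallet",0),("pallet_nose",.008),("transformer",.0176),("heatsink",.0176)]:
        for r in finder.place_of(c,n)[:1]: print(c,n,round(r["confidence"],2),np.round(onz(c,r["location"],z),4))
E
python3 loc.py
```

```text
9.97 [0.492  0.2734 0.0052] 
 [[-0.018  1.     0.001]
 [ 1.     0.018  0.001]
 [ 0.001  0.001 -1.   ]] [-0.81  0.62  0.25  1.99 -0.27  0.56 -0.35] [-0.16  2.71 -0.87] 0.5981572113532455
side pallet 0.96 [0.4869 0.2075 0.    ]
side pallet_nose 0.87 [0.5371 0.2042 0.008 ]
side transformer 0.65 [ 0.6205 -0.1303  0.0176]
side heatsink 0.76 [0.3581 0.3306 0.0176]
top pallet 0.9 [0.4842 0.2156 0.    ]
top pallet_nose 0.98 [0.5512 0.2154 0.008 ]
top transformer 0.53 [0.4711 0.2287 0.0176]
top heatsink 0.72 [0.6608 0.4012 0.0176]
wrist pallet 0.87 [0.489  0.2001 0.    ]
wrist heatsink 0.73 [0.3839 0.3243 0.0176]
```

Emit:
jog_arm([
  {"x": -0.01, "y": 0, "z": 0, "wx": 0, "wy": 0, "wz": 0.0005},
  {"x": -0.023, "y": 0, "z": 0, "wx": 0, "wy": 0, "wz": 0.001},
  {"x": -0.039, "y": 0, "z": 0, "wx": 0, "wy": 0, "wz": 0.0015},
  {"x": -0.058, "y": 0, "z": 0, "wx": 0, "wy": 0, "wz": 0.002},
  {"x": -0.08, "y": 0, "z": 0, "wx": 0, "wy": 0, "wz": 0.0025},
  {"x": -0.104, "y": 0, "z": 0, "wx": 0, "wy": 0, "wz": 0.003},
  {"x": -0.128, "y": 0, "z": 0, "wx": 0, "wy": 0, "wz": 0.0035},
  {"x": -0.152, "y": 0, "z": 0, "wx": 0, "wy": 0, "wz": 0.004},
  {"x": -0.176, "y": 0, "z": 0, "wx": 0, "wy": 0, "wz": 0.0045},
  {"x": -0.2, "y": 0, "z": 0, "wx": 0, "wy": 0, "wz": 0.005},
  {"x": -0.224, "y": 0, "z": 0, "wx": 0, "wy": 0, "wz": 0.0055},
  {"x": -0.248, "y": 0, "z": 0, "wx": 0, "wy": 0, "wz": 0.006},
])

```text
t: 11.72
eef_pos: [0.4929, 0.2237, 0.0052]
tool_rot: [-0.0, 0.707, 0.707, 0.0]
contact_force: [-0.4, 3.1, -0.0]
gripper_width: 0.598
```

Emit:
jog_arm([
  {"x": -0.024, "y": 0, "z": 0, "wx": 0, "wy": 0, "wz": 0.0005},
  {"x": -0.048, "y": 0, "z": 0, "wx": 0, "wy": 0, "wz": 0.001},
  {"x": -0.072, "y": 0, "z": 0, "wx": 0, "wy": 0, "wz": 0.0015},
  {"x": -0.096, "y": 0, "z": 0, "wx": 0, "wy": 0, "wz": 0.002},
  {"x": -0.12, "y": 0, "z": 0, "wx": 0, "wy": 0, "wz": 0.0025},
  {"x": -0.144, "y": 0, "z": 0, "wx": 0, "wy": 0, "wz": 0.003},
  {"x": -0.168, "y": 0, "z": 0, "wx": 0, "wy": 0, "wz": 0.0035},
  {"x": -0.192, "y": 0, "z": 0, "wx": 0, "wy": 0, "wz": 0.004},
  {"x": -0.216, "y": 0, "z": 0, "wx": 0, "wy": 0, "wz": 0.0045},
  {"x": -0.24, "y": 0, "z": 0, "wx": 0, "wy": 0, "wz": 0.005},
  {"x": -0.264, "y": 0, "z": 0, "wx": 0, "wy": 0, "wz": 0.0055},
  {"x": -0.288, "y": 0, "z": 0, "wx": 0, "wy": 0, "wz": 0.006},
])

```text
t: 12.72
eef_pos: [0.4929, 0.1657, 0.0052]
tool_rot: [-0.0, 0.714, 0.7, 0.001]
contact_force: [1.1, 2.9, 0.2]
gripper_width: 0.6
```

Emit:
jog_arm([
  {"x": -0.024, "y": 0, "z": 0, "wx": 0, "wy": 0, "wz": 0.0005},
  {"x": -0.048, "y": 0, "z": 0, "wx": 0, "wy": 0, "wz": 0.001},
  {"x": -0.072, "y": 0, "z": 0, "wx": 0, "wy": 0, "wz": 0.0015},
  {"x": -0.096, "y": 0, "z": 0, "wx": 0, "wy": 0, "wz": 0.002},
  {"x": -0.12, "y": 0, "z": 0, "wx": 0, "wy": 0, "wz": 0.0025},
  {"x": -0.144, "y": 0, "z": 0, "wx": 0, "wy": 0, "wz": 0.003},
  {"x": -0.168, "y": 0, "z": 0, "wx": 0, "wy": 0, "wz": 0.0035},
  {"x": -0.192, "y": 0, "z": 0, "wx": 0, "wy": 0, "wz": 0.004},
  {"x": -0.216, "y": 0, "z": 0, "wx": 0, "wy": 0, "wz": 0.0045},
  {"x": -0.24, "y": 0, "z": 0, "wx": 0, "wy": 0, "wz": 0.005},
  {"x": -0.264, "y": 0, "z": 0, "wx": 0, "wy": 0, "wz": 0.0055},
  {"x": -0.288, "y": 0, "z": 0, "wx": 0, "wy": 0, "wz": 0.006},
])

```text
t: 13.72
eef_pos: [0.4918, 0.1077, 0.0051]
tool_rot: [-0.0, 0.721, 0.693, 0.001]
contact_force: [-0.1, 3.2, 0.5]
gripper_width: 0.603
```

```bash
python3 loc.py
python3 - <<'E'
from h import *
for c in ("side","top","wrist"):
    for n,z in [("scanner",0),("side_roller",0.0),("solder_reel",0),("tip_cleaner",0),("flux_jar",0)]:
        for r in finder.place_of(c,n)[:1]: print(c,n,round(r["confidence"],2),np.round(r["location"]),np.round(onz(c,r["location"],z),4))
E
```

```text
13.72 [0.4918 0.1077 0.0051] 
 [[ 0.038  0.999  0.001]
 [ 0.999 -0.038  0.001]
 [ 0.001  0.001 -1.   ]] [-0.53  0.56  0.24  2.13 -0.27  0.48 -0.12] [-0.09  3.21  0.54] 0.6032335664677764
side pallet 0.9 [0.4862 0.0398 0.    ]
side transformer 0.63 [0.4649 0.0646 0.0176]
side heatsink 0.77 [0.3542 0.332  0.0176]
top pallet 0.68 [0.4765 0.04   0.    ]
top pallet_nose 0.58 [0.5541 0.0365 0.008 ]
top transformer 0.65 [0.5459 0.033  0.0176]
top heatsink 0.6 [0.3635 0.3207 0.0176]
wrist pallet 0.6 [0.4847 0.0376 0.    ]
wrist pallet_nose 0.25 [0.6291 0.1347 0.008 ]
wrist heatsink 0.73 [0.3743 0.2473 0.0176]
side side_roller 0.46 [388. 156.] [ 0.5889 -0.4169  0.    ]
side solder_reel 0.68 [259. 224.] [0.6333 0.1319 0.    ]
side tip_cleaner 0.88 [342. 274.] [0.3568 0.1312 0.    ]
side flux_jar 0.7 [392. 182.] [ 0.4878 -0.2798  0.    ]
top scanner 0.76 [336. 171.] [ 0.6817 -0.0982  0.    ]
top tip_cleaner 0.26 [267. 183.] [0.643  0.1423 0.    ]
top flux_jar 0.86 [388. 230.] [ 0.4761 -0.2718  0.    ]
wrist solder_reel 0.91 [552. 196.] [0.6368 0.1337 0.    ]
wrist tip_cleaner 0.95 [100. 210.] [0.3586 0.1357 0.    ]
```

```bash
ls pics
python3 - <<'E'
import cv2,numpy as np
a=cv2.imread("pics/top_13.7.png")[100:210,290:390]; b=cv2.imread("pics/side0.png")[125:220,225:360]
a=cv2.resize(a,None,fx=5,fy=5,interpolation=cv2.INTER_CUBIC); b=cv2.resize(b,None,fx=4,fy=4,interpolation=cv2.INTER_CUBIC)[:, :540]
cv2.imwrite("pics/scan.png",a); cv2.imwrite("pics/scanb.png",b); print(a.shape,b.shape)
E
```

```text
c4.png
side0.png
side_10.0.png
side_13.7.png
sidec.png
top0.png
top_10.0.png
top_13.7.png
topc.png
w1.png
w2.png
w3.png
w4.png
w5.png
wrist_10.0.png
wrist_13.7.png
(550, 500, 3) (380, 540, 3)
```

View pics/scan.png

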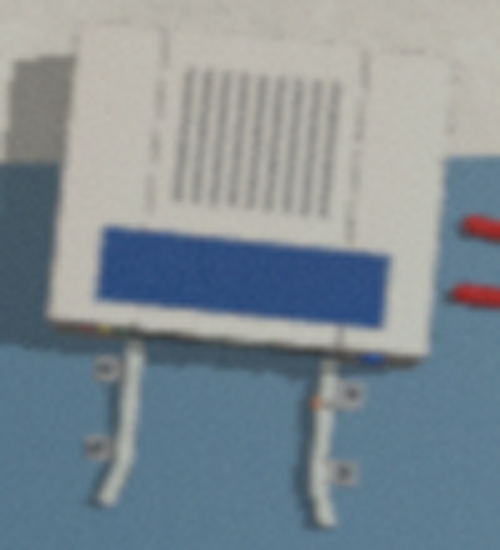

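Top crop: roof front corners are at crop (48,318) and (428,350). The rails leave the face at (136,340) and (332,360) and bend at (125,455) and (318,478), with tips at (105,500) and (325,522). Converting those to world positions.

Run:
```python
from h import *
P=lambda u,v,z: onz("top",(290+u/5-.4,100+v/5-.4),z)
def a(p,q,z):
    A,B=P(*p,z),P(*q,z); d=B-A; print(p,q,A.round(4),B.round(4),"ang",np.degrees(np.arctan2(d[1],d[0])).round(2),"mid",((A+B)/2).round(4),"len",np.linalg.norm(d).round(4))
a((48,318),(428,350),.082)
a((98,300),(385,327),.082); a((105,228),(390,257),.082); a((48,318),(75,25),.082);a((428,350),(450,60),.082)
a((125,455),(136,345),.018);a((318,478),(330,365),.018)
a((125,455),(318,478),.018); a((105,500),(325,522),.018)
```

```text
(48, 318) (428, 350) [0.6988 0.026  0.082 ] [ 0.6737 -0.222   0.082 ] ang -95.78 mid [ 0.6862 -0.098   0.082 ] len 0.2493
(98, 300) (385, 327) [ 0.7101 -0.0069  0.082 ] [ 0.6893 -0.1942  0.082 ] ang -96.35 mid [ 0.6997 -0.1005  0.082 ] len 0.1885
(105, 228) (390, 257) [ 0.7575 -0.0122  0.082 ] [ 0.7353 -0.1985  0.082 ] ang -96.79 mid [ 0.7464 -0.1053  0.082 ] len 0.1877
(48, 318) (75, 25) [0.6988 0.026  0.082 ] [0.8924 0.0055 0.082 ] ang -6.04 mid [0.7956 0.0158 0.082 ] len 0.1947
(428, 350) (450, 60) [ 0.6737 -0.222   0.082 ] [ 0.8651 -0.2408  0.082 ] ang -5.6 mid [ 0.7694 -0.2314  0.082 ] len 0.1923
(125, 455) (136, 345) [ 0.6128 -0.0221  0.018 ] [ 0.6879 -0.0307  0.018 ] ang -6.6 mid [ 0.6503 -0.0264  0.018 ] len 0.0756
(318, 478) (330, 365) [ 0.5949 -0.1532  0.018 ] [ 0.672  -0.1629  0.018 ] ang -7.19 mid [ 0.6335 -0.158   0.018 ] len 0.0777
(125, 455) (318, 478) [ 0.6128 -0.0221  0.018 ] [ 0.5949 -0.1532  0.018 ] ang -97.75 mid [ 0.6038 -0.0876  0.018 ] len 0.1323
(105, 500) (325, 522) [ 0.5823 -0.008   0.018 ] [ 0.5649 -0.1573  0.018 ] ang -96.66 mid [ 0.5736 -0.0826  0.018 ] len 0.1504
```

Scanner axis: origin ≈ (0.686, -0.098), yaw ≈ -6.1°. The staging target is pallet centre (0.488, -0.0765), which puts the TCP at (0.4955, -0.006).

Emit:
jog_arm([
  {"x": -0.01, "y": 0, "z": 0, "wx": 0, "wy": 0, "wz": 0.001},
  {"x": -0.023, "y": 0.001, "z": 0, "wx": 0, "wy": 0, "wz": 0.002},
  {"x": -0.039, "y": 0.002, "z": 0, "wx": 0, "wy": 0, "wz": 0.003},
  {"x": -0.058, "y": 0.003, "z": 0, "wx": 0, "wy": 0, "wz": 0.004},
  {"x": -0.08, "y": 0.004, "z": 0, "wx": 0, "wy": 0, "wz": 0.005},
  {"x": -0.104, "y": 0.005, "z": 0, "wx": 0, "wy": 0, "wz": 0.006},
  {"x": -0.128, "y": 0.006, "z": 0, "wx": 0, "wy": 0, "wz": 0.007},
  {"x": -0.152, "y": 0.007, "z": 0, "wx": 0, "wy": 0, "wz": 0.008},
  {"x": -0.176, "y": 0.008, "z": 0, "wx": 0, "wy": 0, "wz": 0.009},
  {"x": -0.2, "y": 0.009, "z": 0, "wx": 0, "wy": 0, "wz": 0.01},
  {"x": -0.224, "y": 0.01, "z": 0, "wx": 0, "wy": 0, "wz": 0.011},
  {"x": -0.248, "y": 0.011, "z": 0, "wx": 0, "wy": 0, "wz": 0.012},
])

```text
t: 16.22
eef_pos: [0.4921, 0.058, 0.0051]
tool_rot: [-0.0, 0.734, 0.68, 0.001]
contact_force: [0.2, 3.8, 0.4]
gripper_width: 0.6
```

Emit:
jog_arm([
  {"x": -0.024, "y": 0.001, "z": 0, "wx": 0, "wy": 0, "wz": 0.001},
  {"x": -0.048, "y": 0.002, "z": 0, "wx": 0, "wy": 0, "wz": 0.002},
  {"x": -0.072, "y": 0.003, "z": 0, "wx": 0, "wy": 0, "wz": 0.003},
  {"x": -0.096, "y": 0.004, "z": 0, "wx": 0, "wy": 0, "wz": 0.004},
  {"x": -0.12, "y": 0.005, "z": 0, "wx": 0, "wy": 0, "wz": 0.005},
  {"x": -0.144, "y": 0.006, "z": 0, "wx": 0, "wy": 0, "wz": 0.006},
  {"x": -0.166, "y": 0.007, "z": 0, "wx": 0, "wy": 0, "wz": 0.007},
  {"x": -0.186, "y": 0.008, "z": 0, "wx": 0, "wy": 0, "wz": 0.008},
  {"x": -0.203, "y": 0.009, "z": 0, "wx": 0, "wy": 0, "wz": 0.009},
  {"x": -0.217, "y": 0.01, "z": 0, "wx": 0, "wy": 0, "wz": 0.0097},
  {"x": -0.229, "y": 0.011, "z": 0, "wx": 0, "wy": 0, "wz": 0.0097},
  {"x": -0.239, "y": 0.012, "z": 0, "wx": 0, "wy": 0, "wz": 0.0097},
])

```text
t: 17.22
eef_pos: [0.4908, 0.0101, 0.0051]
tool_rot: [-0.0, 0.744, 0.668, 0.001]
contact_force: [0.7, 3.9, 0.9]
gripper_width: 0.598
```

Emit:
jog_arm([
  {"x": -0.012, "y": 0, "z": 0, "wx": 0, "wy": 0, "wz": 0},
  {"x": -0.024, "y": 0, "z": 0, "wx": 0, "wy": 0, "wz": 0},
  {"x": -0.036, "y": 0, "z": 0, "wx": 0, "wy": 0, "wz": 0},
  {"x": -0.047, "y": 0, "z": 0, "wx": 0, "wy": 0, "wz": 0},
  {"x": -0.056, "y": 0, "z": 0, "wx": 0, "wy": 0, "wz": 0},
  {"x": -0.063, "y": 0, "z": 0, "wx": 0, "wy": 0, "wz": 0},
  {"x": -0.069, "y": 0, "z": 0, "wx": 0, "wy": 0, "wz": 0},
  {"x": -0.073, "y": 0, "z": 0, "wx": 0, "wy": 0, "wz": 0},
  {"x": -0.076, "y": 0, "z": 0, "wx": 0, "wy": 0, "wz": 0},
  {"x": -0.077, "y": 0, "z": 0, "wx": 0, "wy": 0, "wz": 0},
])

```text
t: 18.05
eef_pos: [0.4891, -0.0052, 0.005]
tool_rot: [-0.0, 0.744, 0.668, 0.001]
contact_force: [0.4, 3.8, 1.0]
gripper_width: 0.605
```

Emit:
jog_arm([
  {"x": 0.005, "y": 0, "z": 0, "wx": 0, "wy": 0, "wz": 0},
  {"x": 0.02, "y": 0, "z": 0, "wx": 0, "wy": 0, "wz": 0},
  {"x": 0.06, "y": 0, "z": 0, "wx": 0, "wy": 0, "wz": 0},
  {"x": 0.12, "y": 0, "z": -0.02, "wx": 0, "wy": 0, "wz": 0},
  {"x": 0.16, "y": 0, "z": -0.1, "wx": 0, "wy": 0, "wz": 0},
  {"x": 0.18, "y": -0.02, "z": -0.22, "wx": 0, "wy": 0, "wz": 0},
  {"x": 0.18, "y": -0.06, "z": -0.36, "wx": 0, "wy": 0, "wz": 0.03},
  {"x": 0.18, "y": -0.1, "z": -0.5, "wx": 0, "wy": 0, "wz": 0.06},
  {"x": 0.15, "y": -0.14, "z": -0.6, "wx": 0, "wy": 0, "wz": 0.095},
  {"x": 0.1, "y": -0.16, "z": -0.7, "wx": 0, "wy": 0, "wz": 0.13},
  {"x": 0.0, "y": -0.18, "z": -0.75, "wx": 0, "wy": 0, "wz": 0.165},
  {"x": -0.1, "y": -0.2, "z": -0.75, "wx": 0, "wy": 0, "wz": 0.2},
])

```text
t: 19.05
eef_pos: [0.4483, -0.0206, 0.1571]
tool_rot: [-0.0, 0.915, 0.404, 0.003]
contact_force: [0.5, 0.1, -0.3]
gripper_width: 0.601
```

```bash
python3 st.py
```

```text
19.05 [ 0.4483 -0.0206  0.1571] 
 [[ 0.673  0.739  0.004]
 [ 0.739 -0.673  0.003]
 [ 0.005  0.002 -1.   ]] [-0.58  0.22  0.56  2.18 -0.17  0.78 -0.65] [ 0.47  0.07 -0.26] 0.6005755222986305
```

Emit:
jog_arm([
  {"x": -0.02, "y": 0.02, "z": 0, "wx": 0, "wy": 0, "wz": 0.035},
  {"x": -0.05, "y": 0.03, "z": 0, "wx": 0, "wy": 0, "wz": 0.07},
  {"x": -0.08, "y": 0.05, "z": 0, "wx": 0, "wy": 0, "wz": 0.105},
  {"x": -0.11, "y": 0.07, "z": 0, "wx": 0, "wy": 0, "wz": 0.14},
  {"x": -0.14, "y": 0.09, "z": 0, "wx": 0, "wy": 0, "wz": 0.175},
  {"x": -0.17, "y": 0.11, "z": 0, "wx": 0, "wy": 0, "wz": 0.21},
  {"x": -0.19, "y": 0.12, "z": 0, "wx": 0, "wy": 0, "wz": 0.245},
  {"x": -0.19, "y": 0.12, "z": 0, "wx": 0, "wy": 0, "wz": 0.28},
  {"x": -0.19, "y": 0.12, "z": 0, "wx": 0, "wy": 0, "wz": 0.298},
  {"x": -0.19, "y": 0.12, "z": 0, "wx": 0, "wy": 0, "wz": 0.298},
])

```text
t: 19.88
eef_pos: [0.4402, -0.0647, 0.1568]
tool_rot: [-0.001, 0.999, -0.053, 0.002]
contact_force: [-0.3, 1.1, 0.2]
gripper_width: 0.602
```

```bash
python3 loc.py;  python3 - <<'E'
from h import *
for n,z in [("scanner",0),("side_roller",0.0),("pallet_nose",.008),("transformer_seat",.0176),("heatsink_seat",.0176)]:
    for r in finder.place_of("wrist",n)[:2]: print(n,round(r["confidence"],2),np.round(r["location"]),np.round(onz("wrist",r["location"],z),4))
E
ls -t pics|head -1
```

```text
19.88 [ 0.4402 -0.0647  0.1568] 
 [[ 0.994 -0.106  0.004]
 [-0.106 -0.994  0.002]
 [ 0.004 -0.003 -1.   ]] [-0.66  0.24  0.78  2.2  -0.24  0.78 -1.4 ] [-0.34  1.1   0.2 ] 0.6017296489543172
side pallet 0.6 [ 0.4678 -0.0679  0.    ]
side pallet_nose 0.96 [ 0.5266 -0.0856  0.008 ]
side transformer 0.48 [ 0.4617 -0.0477  0.0176]
side heatsink 0.61 [0.3533 0.3321 0.0176]
top pallet 0.64 [ 0.488  -0.0734  0.    ]
top pallet_nose 0.63 [ 0.5396 -0.0748  0.008 ]
top transformer 0.29 [ 0.4351 -0.4627  0.0176]
top heatsink 0.61 [0.3615 0.3275 0.0176]
wrist pallet 0.63 [ 0.4744 -0.0758  0.    ]
wrist pallet_nose 0.79 [ 0.5319 -0.0794  0.008 ]
wrist transformer 0.7 [ 0.4548 -0.0543  0.0176]
wrist heatsink 0.72 [0.3669 0.2403 0.0176]
pallet_nose 0.79 [324.  88.] [ 0.5319 -0.0793  0.008 ]
transformer_seat 0.69 [305. 171.] [ 0.4572 -0.0531  0.0176]
heatsink_seat 0.74 [346. 176.] [ 0.4487 -0.0911  0.0176]
wrist_19.9.png
```

Run:
```python
import cv2
a=cv2.imread("pics/wrist_19.9.png")[0:240,160:480]; cv2.imwrite("pics/w6.png",cv2.resize(a,(800,600),interpolation=cv2.INTER_CUBIC))
```

```text
(no output)
```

View pics/w6.png

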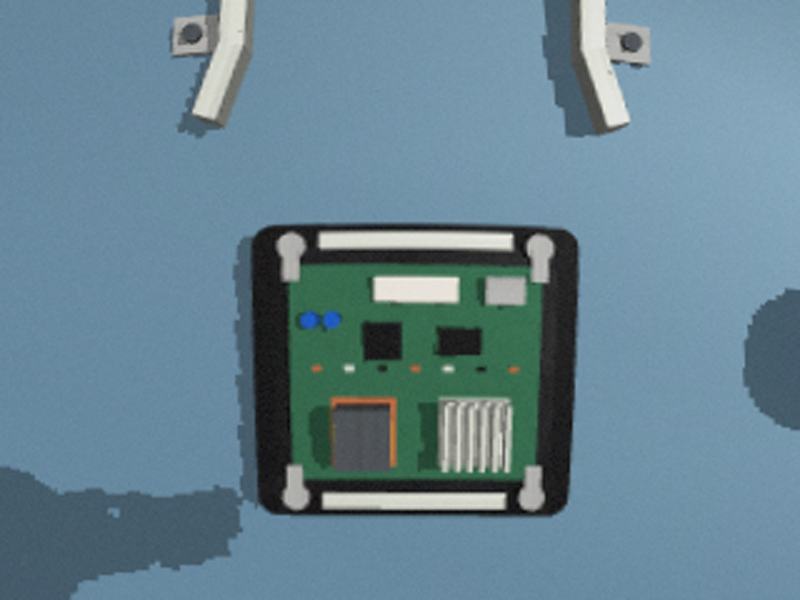

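Wrist crop: both parts are in their places on the board. The pallet spans (252-577, 227-515), with the rail tips at (222,125) and (603,130) and the bends at (242,45) and (582,50).

Run:
```python
from h import *
P=lambda u,v,z: onz("wrist",(160+u/2.5-.3,v/2.5-.3),z)
L=lambda p,q,z:(P(*p,z),P(*q,z))
for n,p,q,z in [("front",(275,227),(555,230),.016),("rear",(280,514),(552,516),.016),("left",(253,260),(262,480),.016),("right",(577,260),(568,480),.016),("tips",(222,125),(603,130),.018),("bend",(242,45),(582,50),.018)]:
    A,B=L(p,q,z); d=B-A; print(n,A.round(4),B.round(4),"mid",((A+B)/2).round(4),"ang",np.degrees(np.arctan2(d[1],d[0])).round(2),"len",np.linalg.norm(d).round(4))
```

```text
front [ 0.5352 -0.0296  0.016 ] [ 0.524 -0.131  0.016] mid [ 0.5296 -0.0803  0.016 ] ang -96.33 len 0.102
rear [ 0.4269 -0.0172  0.016 ] [ 0.415  -0.1224  0.016 ] mid [ 0.4209 -0.0698  0.016 ] ang -96.43 len 0.1059
left [ 0.5242 -0.0201  0.016 ] [ 0.4411 -0.0122  0.016 ] mid [ 0.4827 -0.0162  0.016 ] ang 174.54 len 0.0835
right [ 0.5123 -0.1383  0.016 ] [ 0.4289 -0.1294  0.016 ] mid [ 0.4706 -0.1339  0.016 ] ang 173.89 len 0.0839
tips [ 0.5763 -0.0146  0.018 ] [ 0.5607 -0.1526  0.018 ] mid [ 0.5685 -0.0836  0.018 ] ang -96.44 len 0.1389
bend [ 0.6064 -0.0248  0.018 ] [ 0.5923 -0.1484  0.018 ] mid [ 0.5994 -0.0866  0.018 ] ang -96.52 len 0.1244
```

The pallet is at (0.4755, -0.075), yaw -6.3°, about 2 mm right of the rail axis (yaw -6.4°). The pushing pose is at the inner reach limit, so I'll tilt the tips back about 12° and descend behind the rear edge in stages.

Emit:
jog_arm([
  {"x": -0.04, "y": 0.01, "z": 0, "wx": 0, "wy": -0.015, "wz": 0},
  {"x": -0.09, "y": 0.015, "z": 0, "wx": 0, "wy": -0.03, "wz": 0},
  {"x": -0.14, "y": 0.02, "z": 0, "wx": 0, "wy": -0.045, "wz": 0},
  {"x": -0.19, "y": 0.03, "z": 0.05, "wx": 0, "wy": -0.06, "wz": 0},
  {"x": -0.22, "y": 0.034, "z": 0.12, "wx": 0, "wy": -0.067, "wz": 0},
  {"x": -0.22, "y": 0.034, "z": 0.2, "wx": 0, "wy": -0.067, "wz": 0},
  {"x": -0.22, "y": 0.034, "z": 0.28, "wx": 0, "wy": -0.067, "wz": 0},
  {"x": -0.22, "y": 0.034, "z": 0.35, "wx": 0, "wy": -0.067, "wz": 0},
  {"x": -0.22, "y": 0.034, "z": 0.42, "wx": 0, "wy": -0.067, "wz": 0},
  {"x": -0.22, "y": 0.034, "z": 0.48, "wx": 0, "wy": -0.067, "wz": 0},
  {"x": -0.22, "y": 0.034, "z": 0.53, "wx": 0, "wy": -0.067, "wz": 0},
  {"x": -0.22, "y": 0.034, "z": 0.53, "wx": 0, "wy": -0.067, "wz": 0},
])

```text
t: 21.88
eef_pos: [0.3956, -0.0667, 0.0494]
tool_rot: [-0.007, 0.993, -0.052, -0.104]
contact_force: [0.0, -0.1, -0.0]
gripper_width: 0.601
```

```bash
python3 st.py
```

```text
21.88 [ 0.3956 -0.0667  0.0494] 
 [[ 0.973 -0.104 -0.206]
 [-0.101 -0.995  0.024]
 [-0.207 -0.002 -0.978]] [-0.48  0.52  0.63  2.21 -0.44  0.76 -1.2 ] [ 0.03 -0.05 -0.04] 0.601074042412676
```

Emit:
jog_arm([
  {"x": 0.006, "y": 0, "z": 0.03, "wx": 0, "wy": 0, "wz": 0.001},
  {"x": 0.014, "y": 0, "z": 0.065, "wx": 0, "wy": 0, "wz": 0.0025},
  {"x": 0.021, "y": 0, "z": 0.1, "wx": 0, "wy": 0, "wz": 0.0025},
  {"x": 0.028, "y": 0, "z": 0.135, "wx": 0, "wy": 0, "wz": 0.0025},
  {"x": 0.036, "y": 0, "z": 0.17, "wx": 0, "wy": 0, "wz": 0.0025},
  {"x": 0.041, "y": 0, "z": 0.195, "wx": 0, "wy": 0, "wz": 0.0025},
  {"x": 0.045, "y": 0, "z": 0.21, "wx": 0, "wy": 0, "wz": 0.0025},
  {"x": 0.045, "y": 0, "z": 0.213, "wx": 0, "wy": 0, "wz": 0.0025},
  {"x": 0.045, "y": 0, "z": 0.213, "wx": 0, "wy": 0, "wz": 0.0025},
])

```text
t: 22.63
eef_pos: [0.3955, -0.0667, 0.0057]
tool_rot: [-0.006, 0.993, -0.056, -0.104]
contact_force: [-1.4, 0.1, 0.1]
gripper_width: 0.601
```

Run:
```python
from st import *
im=cams.read_camera("wrist"); a=im[0:250,160:480]; cv2.imwrite("pics/w7.png",cv2.resize(a,(768,600),interpolation=cv2.INTER_CUBIC)[:,:,::-1])
```

```text
22.63 [ 0.3955 -0.0667  0.0057] 
 [[ 0.972 -0.112 -0.206]
 [-0.109 -0.994  0.024]
 [-0.208 -0.001 -0.978]] [-0.42  0.6   0.56  2.22 -0.51  0.67 -1.14] [-1.35  0.07  0.07] 0.6009040934787948
```

View pics/w7.png

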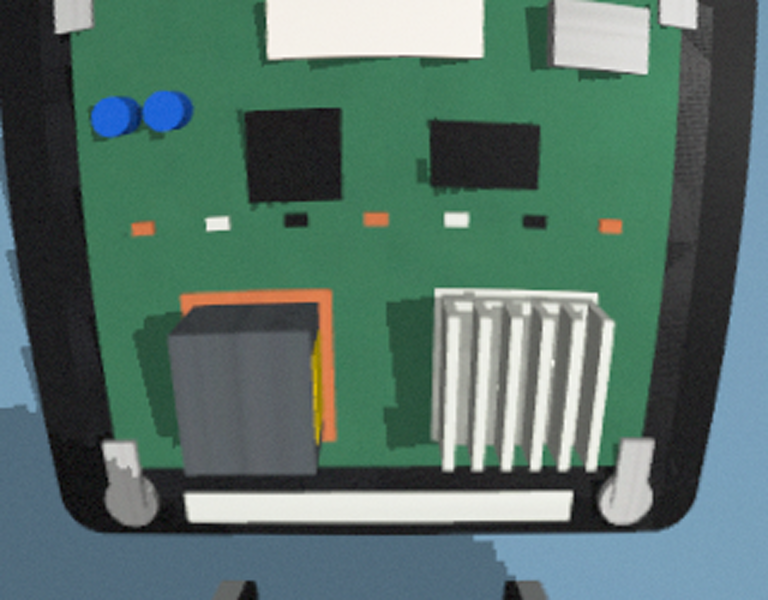

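The fingertips at (237,590) and (525,590) sit centred behind the rear edge at row 530. Now a soft contact along the rail axis.

Emit:
jog_arm([
  {"x": 0.0098, "y": 0, "z": -0.0021, "wx": 0, "wy": 0, "wz": 0},
  {"x": 0.0196, "y": 0, "z": -0.0041, "wx": 0, "wy": 0, "wz": 0},
  {"x": 0.0293, "y": 0, "z": -0.0062, "wx": 0, "wy": 0, "wz": 0},
  {"x": 0.0367, "y": 0, "z": -0.0078, "wx": 0, "wy": 0, "wz": 0},
  {"x": 0.044, "y": 0, "z": -0.0093, "wx": 0, "wy": 0, "wz": 0},
  {"x": 0.0489, "y": 0, "z": -0.0104, "wx": 0, "wy": 0, "wz": 0},
  {"x": 0.0538, "y": 0, "z": -0.0114, "wx": 0, "wy": 0, "wz": 0},
  {"x": 0.0587, "y": 0, "z": -0.0124, "wx": 0, "wy": 0, "wz": 0},
  {"x": 0.0636, "y": 0, "z": -0.0135, "wx": 0, "wy": 0, "wz": 0},
  {"x": 0.0685, "y": 0, "z": -0.0145, "wx": 0, "wy": 0, "wz": 0},
  {"x": 0.0734, "y": 0, "z": -0.0156, "wx": 0, "wy": 0, "wz": 0},
  {"x": 0.0782, "y": 0, "z": -0.0166, "wx": 0, "wy": 0, "wz": 0},
])

```text
t: 23.68
eef_pos: [0.4099, -0.0682, 0.0058]
tool_rot: [-0.007, 0.993, -0.056, -0.106]
contact_force: [-4.4, 0.5, 1.8]
gripper_width: 0.6
```

Emit:
jog_arm([
  {"x": 0.0073, "y": -0.0004, "z": -0.0016, "wx": 0, "wy": 0, "wz": 0},
  {"x": 0.0156, "y": -0.0008, "z": -0.0033, "wx": 0, "wy": 0, "wz": 0},
  {"x": 0.0249, "y": -0.0013, "z": -0.0053, "wx": 0, "wy": 0, "wz": 0},
  {"x": 0.0352, "y": -0.0019, "z": -0.0075, "wx": 0, "wy": 0, "wz": 0},
  {"x": 0.0465, "y": -0.0025, "z": -0.0099, "wx": 0, "wy": 0, "wz": 0},
  {"x": 0.0587, "y": -0.0032, "z": -0.0124, "wx": 0, "wy": 0, "wz": 0},
  {"x": 0.0709, "y": -0.0039, "z": -0.015, "wx": 0, "wy": 0, "wz": 0},
  {"x": 0.0831, "y": -0.0046, "z": -0.0176, "wx": 0, "wy": 0, "wz": 0},
  {"x": 0.0954, "y": -0.0053, "z": -0.0202, "wx": 0, "wy": 0, "wz": 0},
  {"x": 0.1076, "y": -0.006, "z": -0.0228, "wx": 0, "wy": 0, "wz": 0},
  {"x": 0.1198, "y": -0.0067, "z": -0.0254, "wx": 0, "wy": 0, "wz": 0},
  {"x": 0.132, "y": -0.0074, "z": -0.028, "wx": 0, "wy": 0, "wz": 0},
])

```text
t: 24.68
eef_pos: [0.4348, -0.0697, 0.0057]
tool_rot: [-0.007, 0.993, -0.056, -0.108]
contact_force: [-7.4, 0.2, 6.4]
gripper_width: 0.6
```

Emit:
jog_arm([
  {"x": 0.0122, "y": -0.0007, "z": -0.0026, "wx": 0, "wy": 0, "wz": 0},
  {"x": 0.0244, "y": -0.0014, "z": -0.0052, "wx": 0, "wy": 0, "wz": 0},
  {"x": 0.0367, "y": -0.0021, "z": -0.0078, "wx": 0, "wy": 0, "wz": 0},
  {"x": 0.0489, "y": -0.0028, "z": -0.0104, "wx": 0, "wy": 0, "wz": 0},
  {"x": 0.06, "y": -0.0035, "z": -0.0127, "wx": 0, "wy": 0, "wz": 0},
  {"x": 0.07, "y": -0.0042, "z": -0.0148, "wx": 0, "wy": 0, "wz": 0},
  {"x": 0.079, "y": -0.0047, "z": -0.0167, "wx": 0, "wy": 0, "wz": 0},
  {"x": 0.086, "y": -0.0051, "z": -0.0182, "wx": 0, "wy": 0, "wz": 0},
  {"x": 0.091, "y": -0.0053, "z": -0.0192, "wx": 0, "wy": 0, "wz": 0},
  {"x": 0.094, "y": -0.0055, "z": -0.0199, "wx": 0, "wy": 0, "wz": 0},
])

```text
t: 25.52
eef_pos: [0.4512, -0.0708, 0.0057]
tool_rot: [-0.007, 0.992, -0.056, -0.11]
contact_force: [-9.3, 0.8, 9.0]
gripper_width: 0.598
```

Run:
```python
from st import *
im=cams.read_camera("wrist"); a=im[0:250,160:480]; cv2.imwrite("pics/w8.png",cv2.resize(a,(768,600),interpolation=cv2.INTER_CUBIC)[:,:,::-1])
```

```text
25.52 [ 0.4512 -0.0708  0.0057] 
 [[ 0.969 -0.113 -0.218]
 [-0.11  -0.994  0.027]
 [-0.22  -0.002 -0.976]] [-0.4   0.67  0.57  2.09 -0.51  0.77 -1.17] [-9.28  0.79  9.03] 0.597796604403166
```

View pics/w8.png

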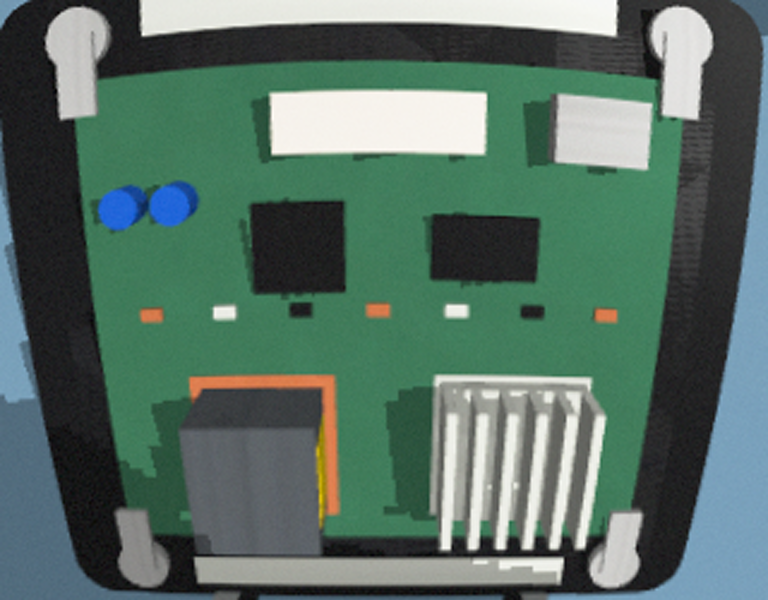

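Load and parts are still in place, but the tilted fingers are wedging down on the edge (Fz 9 N). I'm now far enough out to work upright, so I'll back off and stand the tool up.

Emit:
jog_arm([
  {"x": -0.006, "y": 0, "z": -0.002, "wx": 0, "wy": 0, "wz": 0},
  {"x": -0.014, "y": 0, "z": 0.001, "wx": 0, "wy": 0, "wz": 0},
  {"x": -0.024, "y": 0, "z": 0.005, "wx": 0, "wy": 0, "wz": 0},
  {"x": -0.034, "y": 0, "z": 0.0075, "wx": 0, "wy": 0.01, "wz": 0},
  {"x": -0.04, "y": 0, "z": 0.009, "wx": 0, "wy": 0.025, "wz": 0},
  {"x": -0.04, "y": 0, "z": 0.009, "wx": 0, "wy": 0.04, "wz": 0},
  {"x": -0.04, "y": 0, "z": 0.009, "wx": 0, "wy": 0.055, "wz": 0},
  {"x": -0.04, "y": 0, "z": 0.009, "wx": 0, "wy": 0.068, "wz": 0},
  {"x": -0.04, "y": 0, "z": 0.009, "wx": 0, "wy": 0.07, "wz": 0},
  {"x": -0.04, "y": 0, "z": 0.009, "wx": 0, "wy": 0.07, "wz": 0},
])

```text
t: 26.4
eef_pos: [0.4431, -0.0698, 0.0059]
tool_rot: [-0.001, 0.998, -0.057, -0.001]
contact_force: [-1.0, 0.2, -0.0]
gripper_width: 0.599
```

```bash
python3 loc.py
cat > edge.py <<'E'
from h import *
E
python3 - <<'E'
import cv2,glob,os
f=max(glob.glob("pics/wrist_*"),key=os.path.getmtime); print(f)
a=cv2.imread(f)[0:260,130:510]; cv2.imwrite("pics/w9.png",cv2.resize(a,(800,547),interpolation=cv2.INTER_CUBIC))
E
```

```text
26.4 [ 0.4431 -0.0698  0.0059] 
 [[ 0.994 -0.114 -0.001]
 [-0.114 -0.994  0.003]
 [-0.002 -0.003 -1.   ]] [-0.39  0.55  0.5   2.26 -0.61  0.46 -1.08] [-0.95  0.21 -0.02] 0.5986591319867445
side pallet 0.83 [ 0.5112 -0.0773  0.    ]
side pallet_nose 0.96 [ 0.5667 -0.082   0.008 ]
side transformer 0.53 [ 0.5061 -0.0609  0.0176]
side heatsink 0.27 [0.635  0.4106 0.0176]
top pallet 0.73 [ 0.5311 -0.0772  0.    ]
top pallet_nose 0.76 [ 0.583  -0.0783  0.008 ]
top heatsink 0.51 [ 0.4888 -0.0975  0.0176]
wrist pallet 0.98 [ 0.5185 -0.0778  0.    ]
wrist transformer 0.7 [ 0.4974 -0.0562  0.0176]
wrist heatsink 0.91 [ 0.493  -0.0952  0.0176]
pics/wrist_26.4.png
```

View pics/w9.png

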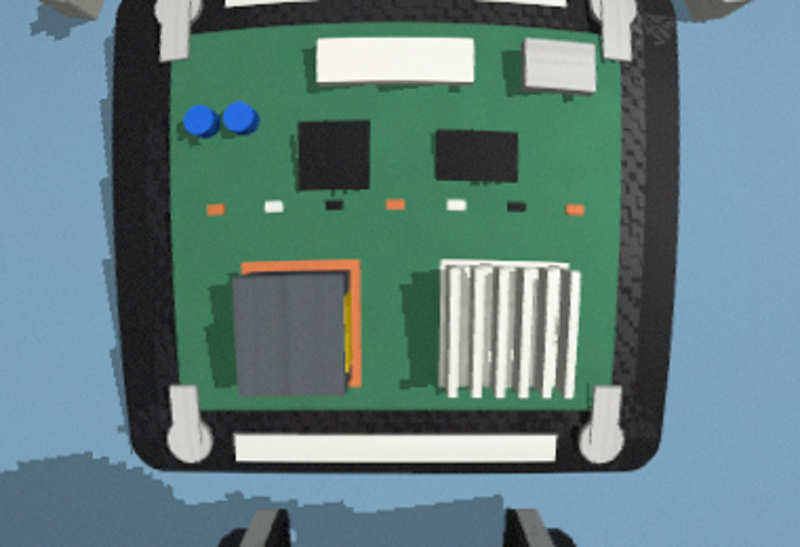

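Run:
```python
from h import *
P=lambda u,v,z: onz("wrist",(130+u*380/800-.25,v*380/800-.25),z)
f=np.array([.6849,-.0962]);u=np.array([.9938,-.1115]);n=np.array([.1115,.9938])
for nm,p,q,z in [("rear",(170,471),(620,470),.016),("left",(114,120),(127,400),.016),("right",(678,120),(664,400),.016),("sides",(118,250),(673,250),.016),("tips",(102,8),(686,12),.018),("fingers",(262,510),(525,510),.01)]:
    A,B=P(*p,z),P(*q,z); d=B-A; m=((A+B)/2)[:2]; print(nm,A.round(4),B.round(4),"mid",m.round(4),"ang",np.degrees(np.arctan2(d[1],d[0])).round(2),"len",np.linalg.norm(d).round(4),"s,lat",((m-f)@u).round(4),((m-f)@n).round(4))
```

```text
rear [ 0.4689 -0.0204  0.016 ] [ 0.4576 -0.1219  0.016 ] mid [ 0.4632 -0.0712] ang -96.38 len 0.1022 s,lat -0.2231 0.0002
left [ 0.5479 -0.021   0.016 ] [ 0.4866 -0.0137  0.016 ] mid [ 0.5173 -0.0173] ang 173.21 len 0.0618 s,lat -0.1754 0.0597
right [ 0.5342 -0.1397  0.016 ] [ 0.4729 -0.1327  0.016 ] mid [ 0.5036 -0.1362] ang 173.43 len 0.0617 s,lat -0.1757 -0.06
sides [ 0.5196 -0.0181  0.016 ] [ 0.506  -0.1359  0.016 ] mid [ 0.5128 -0.077 ] ang -96.58 len 0.1185 s,lat -0.1732 -0.0001
tips [ 0.5741 -0.021   0.018 ] [ 0.5586 -0.1445  0.018 ] mid [ 0.5663 -0.0827] ang -97.16 len 0.1244 s,lat -0.1193 0.0001
fingers [ 0.4548 -0.0386  0.01  ] [ 0.4478 -0.1003  0.01  ] mid [ 0.4513 -0.0695] ang -96.48 len 0.0622 s,lat -0.2351 0.0005
```

The pallet is centred on the axis (lateral ~0, yaw -6.5°) with its nose 113 mm before the face. Re-contacting upright.

Emit:
jog_arm([
  {"x": 0.01, "y": 0, "z": 0, "wx": 0, "wy": 0, "wz": 0},
  {"x": 0.02, "y": 0, "z": 0, "wx": 0, "wy": 0, "wz": 0},
  {"x": 0.03, "y": 0, "z": 0, "wx": 0, "wy": 0, "wz": 0},
  {"x": 0.035, "y": 0, "z": 0, "wx": 0, "wy": 0, "wz": 0},
  {"x": 0.04, "y": 0, "z": 0, "wx": 0, "wy": 0, "wz": 0},
  {"x": 0.045, "y": 0, "z": 0, "wx": 0, "wy": 0, "wz": 0},
  {"x": 0.05, "y": 0, "z": 0, "wx": 0, "wy": 0, "wz": 0},
  {"x": 0.055, "y": 0, "z": 0, "wx": 0, "wy": 0, "wz": 0},
  {"x": 0.06, "y": 0, "z": 0, "wx": 0, "wy": 0, "wz": 0},
  {"x": 0.066, "y": 0, "z": 0, "wx": 0, "wy": 0, "wz": 0},
  {"x": 0.073, "y": 0, "z": 0, "wx": 0, "wy": 0, "wz": 0},
  {"x": 0.081, "y": 0, "z": 0, "wx": 0, "wy": 0, "wz": 0},
])

```text
t: 28.15
eef_pos: [0.4565, -0.0714, 0.0053]
tool_rot: [-0.002, 0.998, -0.057, -0.003]
contact_force: [-7.1, 0.2, 5.9]
gripper_width: 0.602
```

Emit:
jog_arm([
  {"x": 0.009, "y": 0, "z": 0, "wx": 0, "wy": 0, "wz": 0},
  {"x": 0.019, "y": 0, "z": 0, "wx": 0, "wy": 0, "wz": 0},
  {"x": 0.029, "y": 0, "z": 0, "wx": 0, "wy": 0, "wz": 0},
  {"x": 0.039, "y": 0, "z": 0, "wx": 0, "wy": 0, "wz": 0},
  {"x": 0.049, "y": 0, "z": 0, "wx": 0, "wy": 0, "wz": 0},
  {"x": 0.059, "y": 0, "z": 0, "wx": 0, "wy": 0, "wz": 0},
  {"x": 0.069, "y": 0, "z": 0, "wx": 0, "wy": 0, "wz": 0},
  {"x": 0.079, "y": 0, "z": 0, "wx": 0, "wy": 0, "wz": 0},
  {"x": 0.089, "y": 0, "z": 0, "wx": 0, "wy": 0, "wz": 0},
  {"x": 0.097, "y": 0, "z": 0, "wx": 0, "wy": 0, "wz": 0},
  {"x": 0.103, "y": 0, "z": 0, "wx": 0, "wy": 0, "wz": 0},
  {"x": 0.107, "y": 0, "z": 0, "wx": 0, "wy": 0, "wz": 0},
])

```text
t: 29.15
eef_pos: [0.4759, -0.0736, 0.0048]
tool_rot: [-0.002, 0.998, -0.057, -0.005]
contact_force: [-6.0, -0.4, 5.9]
gripper_width: 0.603
```

```bash
cat > s.py <<'E'
from st import *
f=np.array([.6849,-.0962]);u=np.array([.9938,-.1115]);n=np.array([.1115,.9938])
p=o["eef_pos"][:2]-f; F=o["contact_force"]
print("tcp s,lat mm",(p@u*1e3).round(1),(p@n*1e3).round(1),"nose~",(p@u*1e3+121).round(1),"F along",(F[:2]@u).round(2),"lat",(F[:2]@n).round(2),"z",F[2].round(2),"yaw",np.degrees(np.arctan2(R[1,0],R[0,0])).round(2))
E
python3 s.py
```

```text
29.15 [ 0.4759 -0.0736  0.0048] 
 [[ 0.993 -0.114 -0.01 ]
 [-0.114 -0.993  0.005]
 [-0.01  -0.003 -1.   ]] [-0.38  0.59  0.51  2.18 -0.6   0.52 -1.09] [-5.99 -0.4   5.87] 0.6025621088251121
tcp s,lat mm -210.2 -0.9 nose~ -89.2 F along -5.9 lat -1.06 z 5.87 yaw -6.53
```

Emit:
jog_arm([
  {"x": 0.008, "y": -0.0003, "z": -0.0005, "wx": 0, "wy": 0, "wz": 0},
  {"x": 0.017, "y": -0.0006, "z": -0.001, "wx": 0, "wy": 0, "wz": 0},
  {"x": 0.027, "y": -0.0009, "z": -0.0015, "wx": 0, "wy": 0, "wz": 0},
  {"x": 0.037, "y": -0.0012, "z": -0.002, "wx": 0, "wy": 0, "wz": 0},
  {"x": 0.047, "y": -0.0015, "z": -0.0025, "wx": 0, "wy": 0, "wz": 0},
  {"x": 0.057, "y": -0.0018, "z": -0.003, "wx": 0, "wy": 0, "wz": 0},
  {"x": 0.067, "y": -0.0021, "z": -0.0035, "wx": 0, "wy": 0, "wz": 0},
  {"x": 0.077, "y": -0.0024, "z": -0.004, "wx": 0, "wy": 0, "wz": 0},
  {"x": 0.087, "y": -0.0027, "z": -0.0045, "wx": 0, "wy": 0, "wz": 0},
  {"x": 0.097, "y": -0.003, "z": -0.005, "wx": 0, "wy": 0, "wz": 0},
  {"x": 0.106, "y": -0.003, "z": -0.0055, "wx": 0, "wy": 0, "wz": 0},
  {"x": 0.114, "y": -0.003, "z": -0.006, "wx": 0, "wy": 0, "wz": 0},
])

```text
t: 30.15
eef_pos: [0.4988, -0.0756, 0.0058]
tool_rot: [-0.002, 0.998, -0.057, -0.005]
contact_force: [-2.1, 0.3, -2.2]
gripper_width: 0.605
```

```bash
python3 s.py|tail -1
```

```text
tcp s,lat mm -187.2 -0.3 nose~ -66.2 F along -2.15 lat 0.02 z -2.21 yaw -6.53
```

Emit:
jog_arm([
  {"x": 0.008, "y": 0, "z": 0.0005, "wx": 0, "wy": 0, "wz": 0},
  {"x": 0.016, "y": 0, "z": 0.001, "wx": 0, "wy": 0, "wz": 0},
  {"x": 0.024, "y": 0, "z": 0.001, "wx": 0, "wy": 0, "wz": 0},
  {"x": 0.032, "y": 0, "z": 0.001, "wx": 0, "wy": 0, "wz": 0},
  {"x": 0.04, "y": 0, "z": 0.001, "wx": 0, "wy": 0, "wz": 0},
  {"x": 0.048, "y": 0, "z": 0.001, "wx": 0, "wy": 0, "wz": 0},
  {"x": 0.056, "y": 0, "z": 0.001, "wx": 0, "wy": 0, "wz": 0},
  {"x": 0.064, "y": 0, "z": 0.001, "wx": 0, "wy": 0, "wz": 0},
  {"x": 0.072, "y": 0, "z": 0.001, "wx": 0, "wy": 0, "wz": 0},
  {"x": 0.08, "y": 0, "z": 0.001, "wx": 0, "wy": 0, "wz": 0},
  {"x": 0.088, "y": 0, "z": 0.001, "wx": 0, "wy": 0, "wz": 0},
  {"x": 0.096, "y": 0, "z": 0.001, "wx": 0, "wy": 0, "wz": 0},
])

```text
t: 31.15
eef_pos: [0.5167, -0.0778, 0.0055]
tool_rot: [-0.002, 0.998, -0.057, -0.006]
contact_force: [-7.5, 0.2, 5.4]
gripper_width: 0.603
```

```bash
python3 s.py|tail -1
```

```text
tcp s,lat mm -169.2 -0.4 nose~ -48.2 F along -7.51 lat -0.6 z 5.37 yaw -6.55
```

Emit:
jog_arm([
  {"x": 0.005, "y": 0, "z": -0.0007, "wx": 0, "wy": 0, "wz": 0},
  {"x": 0.011, "y": 0, "z": -0.0014, "wx": 0, "wy": 0, "wz": 0},
  {"x": 0.017, "y": 0, "z": -0.002, "wx": 0, "wy": 0, "wz": 0},
  {"x": 0.023, "y": 0, "z": -0.0025, "wx": 0, "wy": 0, "wz": 0},
  {"x": 0.029, "y": 0, "z": -0.003, "wx": 0, "wy": 0, "wz": 0},
  {"x": 0.035, "y": 0, "z": -0.0032, "wx": 0, "wy": 0, "wz": 0},
  {"x": 0.041, "y": 0, "z": -0.0034, "wx": 0, "wy": 0, "wz": 0},
  {"x": 0.047, "y": 0, "z": -0.0036, "wx": 0, "wy": 0, "wz": 0},
  {"x": 0.053, "y": 0, "z": -0.0038, "wx": 0, "wy": 0, "wz": 0},
  {"x": 0.059, "y": 0, "z": -0.004, "wx": 0, "wy": 0, "wz": 0},
  {"x": 0.065, "y": 0, "z": -0.004, "wx": 0, "wy": 0, "wz": 0},
  {"x": 0.071, "y": 0, "z": -0.004, "wx": 0, "wy": 0, "wz": 0},
])

```text
t: 32.15
eef_pos: [0.5308, -0.0794, 0.0061]
tool_rot: [-0.002, 0.998, -0.057, -0.006]
contact_force: [-2.7, 0.3, -1.0]
gripper_width: 0.601
```

```bash
python3 s.py|tail -1
```

```text
tcp s,lat mm -155.0 -0.5 nose~ -34.0 F along -2.68 lat 0.02 z -0.98 yaw -6.55
```

Emit:
jog_arm([
  {"x": 0.005, "y": -0.0003, "z": -0.0002, "wx": 0, "wy": 0, "wz": 0},
  {"x": 0.011, "y": -0.0006, "z": -0.0004, "wx": 0, "wy": 0, "wz": 0},
  {"x": 0.017, "y": -0.001, "z": -0.0006, "wx": 0, "wy": 0, "wz": 0},
  {"x": 0.024, "y": -0.0013, "z": -0.0008, "wx": 0, "wy": 0, "wz": 0},
  {"x": 0.031, "y": -0.0016, "z": -0.001, "wx": 0, "wy": 0, "wz": 0},
  {"x": 0.038, "y": -0.002, "z": -0.0012, "wx": 0, "wy": 0, "wz": 0},
  {"x": 0.045, "y": -0.0023, "z": -0.0014, "wx": 0, "wy": 0, "wz": 0},
  {"x": 0.052, "y": -0.0026, "z": -0.0016, "wx": 0, "wy": 0, "wz": 0},
  {"x": 0.059, "y": -0.003, "z": -0.0018, "wx": 0, "wy": 0, "wz": 0},
  {"x": 0.066, "y": -0.0033, "z": -0.002, "wx": 0, "wy": 0, "wz": 0},
  {"x": 0.073, "y": -0.0036, "z": -0.002, "wx": 0, "wy": 0, "wz": 0},
  {"x": 0.08, "y": -0.004, "z": -0.002, "wx": 0, "wy": 0, "wz": 0},
])

```text
t: 33.15
eef_pos: [0.5455, -0.0799, 0.0061]
tool_rot: [-0.003, 0.998, -0.057, -0.008]
contact_force: [-7.2, 0.9, 3.7]
gripper_width: 0.599
```

```bash
python3 s.py|tail -1
```

```text
tcp s,lat mm -140.3 0.6 nose~ -19.3 F along -7.25 lat 0.13 z 3.67 yaw -6.53
```

Emit:
jog_arm([
  {"x": 0.007, "y": -0.0002, "z": -0.0006, "wx": 0, "wy": 0, "wz": 0},
  {"x": 0.015, "y": -0.0004, "z": -0.0012, "wx": 0, "wy": 0, "wz": 0},
  {"x": 0.023, "y": -0.0006, "z": -0.0018, "wx": 0, "wy": 0, "wz": 0},
  {"x": 0.031, "y": -0.0008, "z": -0.0024, "wx": 0, "wy": 0, "wz": 0},
  {"x": 0.039, "y": -0.001, "z": -0.0028, "wx": 0, "wy": 0, "wz": 0},
  {"x": 0.047, "y": -0.0012, "z": -0.003, "wx": 0, "wy": 0, "wz": 0},
  {"x": 0.055, "y": -0.0014, "z": -0.0032, "wx": 0, "wy": 0, "wz": 0},
  {"x": 0.063, "y": -0.0016, "z": -0.0034, "wx": 0, "wy": 0, "wz": 0},
  {"x": 0.071, "y": -0.0018, "z": -0.0036, "wx": 0, "wy": 0, "wz": 0},
  {"x": 0.079, "y": -0.002, "z": -0.0038, "wx": 0, "wy": 0, "wz": 0},
  {"x": 0.087, "y": -0.002, "z": -0.004, "wx": 0, "wy": 0, "wz": 0},
  {"x": 0.095, "y": -0.002, "z": -0.004, "wx": 0, "wy": 0, "wz": 0},
])

```text
t: 34.15
eef_pos: [0.5645, -0.0819, 0.0066]
tool_rot: [-0.003, 0.998, -0.057, -0.008]
contact_force: [-4.8, -0.3, -1.7]
gripper_width: 0.601
```

```bash
python3 s.py|tail -1
```

```text
tcp s,lat mm -121.3 0.8 nose~ -0.3 F along -4.7 lat -0.8 z -1.65 yaw -6.54
```

Emit:
jog_arm([
  {"x": 0.006, "y": 0, "z": -0.0001, "wx": 0, "wy": 0, "wz": 0},
  {"x": 0.012, "y": 0, "z": -0.0002, "wx": 0, "wy": 0, "wz": 0},
  {"x": 0.019, "y": 0, "z": -0.0004, "wx": 0, "wy": 0, "wz": 0},
  {"x": 0.026, "y": 0, "z": -0.0006, "wx": 0, "wy": 0, "wz": 0},
  {"x": 0.033, "y": 0, "z": -0.0008, "wx": 0, "wy": 0, "wz": 0},
  {"x": 0.04, "y": 0, "z": -0.001, "wx": 0, "wy": 0, "wz": 0},
  {"x": 0.046, "y": 0, "z": -0.0012, "wx": 0, "wy": 0, "wz": 0},
  {"x": 0.052, "y": 0, "z": -0.0014, "wx": 0, "wy": 0, "wz": 0},
  {"x": 0.058, "y": 0, "z": -0.0016, "wx": 0, "wy": 0, "wz": 0},
  {"x": 0.064, "y": 0, "z": -0.0018, "wx": 0, "wy": 0, "wz": 0},
  {"x": 0.07, "y": 0, "z": -0.002, "wx": 0, "wy": 0, "wz": 0},
  {"x": 0.076, "y": 0, "z": -0.0022, "wx": 0, "wy": 0, "wz": 0},
])

```text
t: 35.15
eef_pos: [0.5797, -0.0837, 0.0068]
tool_rot: [-0.003, 0.998, -0.057, -0.008]
contact_force: [-3.8, -0.2, -1.5]
gripper_width: 0.595
```

```bash
python3 s.py|tail -1
```

```text
tcp s,lat mm -106.0 0.7 nose~ 15.0 F along -3.78 lat -0.65 z -1.49 yaw -6.54
```

Nose is ~15 mm inside. Before searching for the stop, I'll check how force builds per mm when the pallet is held by friction alone.

Emit:
jog_arm([
  {"x": 0, "y": 0, "z": 0, "wx": 0, "wy": 0, "wz": 0},
  {"x": 0, "y": 0, "z": 0, "wx": 0, "wy": 0, "wz": 0},
  {"x": 0, "y": 0, "z": 0, "wx": 0, "wy": 0, "wz": 0},
])

```text
t: 35.4
eef_pos: [0.58, -0.0837, 0.0068]
tool_rot: [-0.003, 0.998, -0.057, -0.008]
contact_force: [-2.9, -0.9, -2.9]
gripper_width: 0.605
```

Emit:
jog_arm([
  {"x": 0.0025, "y": 0, "z": 0, "wx": 0, "wy": 0, "wz": 0},
  {"x": 0.0025, "y": 0, "z": 0, "wx": 0, "wy": 0, "wz": 0},
  {"x": 0.0025, "y": 0, "z": 0, "wx": 0, "wy": 0, "wz": 0},
])

```text
t: 35.65
eef_pos: [0.5805, -0.0837, 0.0068]
tool_rot: [-0.003, 0.998, -0.057, -0.008]
contact_force: [-4.0, -1.2, -2.1]
gripper_width: 0.599
```

Emit:
jog_arm([
  {"x": 0.0025, "y": 0, "z": 0, "wx": 0, "wy": 0, "wz": 0},
  {"x": 0.0025, "y": 0, "z": 0, "wx": 0, "wy": 0, "wz": 0},
  {"x": 0.0025, "y": 0, "z": 0, "wx": 0, "wy": 0, "wz": 0},
])

```text
t: 35.9
eef_pos: [0.5809, -0.0838, 0.0068]
tool_rot: [-0.003, 0.998, -0.057, -0.008]
contact_force: [-4.1, -1.2, -1.2]
gripper_width: 0.598
```

Emit:
jog_arm([
  {"x": 0.005, "y": 0, "z": 0, "wx": 0, "wy": 0, "wz": 0},
  {"x": 0.01, "y": 0, "z": -0.0005, "wx": 0, "wy": 0, "wz": 0},
  {"x": 0.01, "y": 0, "z": -0.0005, "wx": 0, "wy": 0, "wz": 0},
])

```text
t: 36.15
eef_pos: [0.5832, -0.084, 0.0069]
tool_rot: [-0.003, 0.998, -0.057, -0.007]
contact_force: [-4.2, -0.2, -2.2]
gripper_width: 0.599
```

```bash
python3 s.py|tail -1
```

```text
tcp s,lat mm -102.5 0.7 nose~ 18.5 F along -4.18 lat -0.67 z -2.22 yaw -6.54
```

Tracking is soft (≈3 N/mm) and sliding takes ≈4 N. I'll feel forward in 2 mm steps, so a blocked step stays under about 10 N.

Emit:
jog_arm([
  {"x": 0.004, "y": 0, "z": 0, "wx": 0, "wy": 0, "wz": 0},
  {"x": 0.007, "y": 0, "z": 0, "wx": 0, "wy": 0, "wz": 0},
  {"x": 0.01, "y": 0, "z": 0, "wx": 0, "wy": 0, "wz": 0},
  {"x": 0.01, "y": 0, "z": 0, "wx": 0, "wy": 0, "wz": 0},
])

```text
t: 36.48
eef_pos: [0.5854, -0.0843, 0.0069]
tool_rot: [-0.003, 0.998, -0.057, -0.007]
contact_force: [-4.3, -1.1, -2.2]
gripper_width: 0.604
```

Emit:
jog_arm([
  {"x": 0.004, "y": 0, "z": 0, "wx": 0, "wy": 0, "wz": 0},
  {"x": 0.007, "y": 0, "z": 0, "wx": 0, "wy": 0, "wz": 0},
  {"x": 0.01, "y": 0, "z": 0, "wx": 0, "wy": 0, "wz": 0},
  {"x": 0.01, "y": 0, "z": 0, "wx": 0, "wy": 0, "wz": 0},
])

```text
t: 36.82
eef_pos: [0.5875, -0.0846, 0.0068]
tool_rot: [-0.003, 0.998, -0.057, -0.007]
contact_force: [-4.2, -1.4, -2.7]
gripper_width: 0.599
```

Emit:
jog_arm([
  {"x": 0.004, "y": 0, "z": 0.0003, "wx": 0, "wy": 0, "wz": 0},
  {"x": 0.007, "y": 0, "z": 0.0005, "wx": 0, "wy": 0, "wz": 0},
  {"x": 0.01, "y": 0, "z": 0.0005, "wx": 0, "wy": 0, "wz": 0},
  {"x": 0.01, "y": 0, "z": 0.0005, "wx": 0, "wy": 0, "wz": 0},
])

```text
t: 37.15
eef_pos: [0.5897, -0.0848, 0.0067]
tool_rot: [-0.003, 0.998, -0.057, -0.007]
contact_force: [-4.1, -0.3, -3.3]
gripper_width: 0.598
```

Emit:
jog_arm([
  {"x": 0.004, "y": 0, "z": 0.0005, "wx": 0, "wy": 0, "wz": 0},
  {"x": 0.007, "y": 0, "z": 0.001, "wx": 0, "wy": 0, "wz": 0},
  {"x": 0.01, "y": 0, "z": 0.001, "wx": 0, "wy": 0, "wz": 0},
  {"x": 0.01, "y": 0, "z": 0.001, "wx": 0, "wy": 0, "wz": 0},
])

```text
t: 37.48
eef_pos: [0.5918, -0.0851, 0.0065]
tool_rot: [-0.003, 0.998, -0.057, -0.007]
contact_force: [-4.0, -0.1, -2.8]
gripper_width: 0.599
```

Emit:
jog_arm([
  {"x": 0.004, "y": 0, "z": 0.0005, "wx": 0, "wy": 0, "wz": 0},
  {"x": 0.008, "y": 0, "z": 0.001, "wx": 0, "wy": 0, "wz": 0},
  {"x": 0.011, "y": 0, "z": 0.001, "wx": 0, "wy": 0, "wz": 0},
  {"x": 0.011, "y": 0, "z": 0.001, "wx": 0, "wy": 0, "wz": 0},
])

```text
t: 37.82
eef_pos: [0.5941, -0.0854, 0.0063]
tool_rot: [-0.003, 0.998, -0.057, -0.007]
contact_force: [-4.3, -0.4, -1.8]
gripper_width: 0.599
```

Emit:
jog_arm([
  {"x": 0.004, "y": 0, "z": 0, "wx": 0, "wy": 0, "wz": 0},
  {"x": 0.008, "y": 0, "z": 0, "wx": 0, "wy": 0, "wz": 0},
  {"x": 0.011, "y": 0, "z": 0, "wx": 0, "wy": 0, "wz": 0},
  {"x": 0.011, "y": 0, "z": 0, "wx": 0, "wy": 0, "wz": 0},
])

```text
t: 38.15
eef_pos: [0.5963, -0.0856, 0.0062]
tool_rot: [-0.003, 0.998, -0.057, -0.007]
contact_force: [-5.8, -1.2, -1.9]
gripper_width: 0.597
```

Force is up slightly, to 5.8 N, so I'll take a smaller step.

Emit:
jog_arm([
  {"x": 0.003, "y": 0, "z": 0, "wx": 0, "wy": 0, "wz": 0},
  {"x": 0.005, "y": 0, "z": 0, "wx": 0, "wy": 0, "wz": 0},
  {"x": 0.005, "y": 0, "z": 0, "wx": 0, "wy": 0, "wz": 0},
])

```text
t: 38.4
eef_pos: [0.5973, -0.0857, 0.0063]
tool_rot: [-0.003, 0.998, -0.057, -0.007]
contact_force: [-5.5, -1.8, -1.1]
gripper_width: 0.601
```

Emit:
jog_arm([
  {"x": 0.003, "y": 0, "z": 0, "wx": 0, "wy": 0, "wz": 0},
  {"x": 0.006, "y": 0, "z": 0, "wx": 0, "wy": 0, "wz": 0},
  {"x": 0.008, "y": 0, "z": 0, "wx": 0, "wy": 0, "wz": 0},
  {"x": 0.008, "y": 0, "z": 0, "wx": 0, "wy": 0, "wz": 0},
])

```text
t: 38.73
eef_pos: [0.5989, -0.0859, 0.0063]
tool_rot: [-0.003, 0.998, -0.057, -0.007]
contact_force: [-5.0, -0.1, -0.5]
gripper_width: 0.601
```

Emit:
jog_arm([
  {"x": 0.004, "y": 0, "z": -0.0003, "wx": 0, "wy": 0, "wz": 0},
  {"x": 0.007, "y": 0, "z": -0.0005, "wx": 0, "wy": 0, "wz": 0},
  {"x": 0.01, "y": 0, "z": -0.0005, "wx": 0, "wy": 0, "wz": 0},
  {"x": 0.01, "y": 0, "z": -0.0005, "wx": 0, "wy": 0, "wz": 0},
])

```text
t: 39.07
eef_pos: [0.601, -0.0862, 0.0063]
tool_rot: [-0.003, 0.998, -0.057, -0.007]
contact_force: [-4.3, -0.8, -2.8]
gripper_width: 0.6
```

Emit:
jog_arm([
  {"x": 0.004, "y": 0, "z": 0, "wx": 0, "wy": 0, "wz": 0},
  {"x": 0.008, "y": 0, "z": 0, "wx": 0, "wy": 0, "wz": 0},
  {"x": 0.011, "y": 0, "z": 0, "wx": 0, "wy": 0, "wz": 0},
  {"x": 0.011, "y": 0, "z": 0, "wx": 0, "wy": 0, "wz": 0},
])

```text
t: 39.4
eef_pos: [0.6035, -0.0864, 0.0063]
tool_rot: [-0.003, 0.998, -0.057, -0.007]
contact_force: [-3.6, 0.0, -2.5]
gripper_width: 0.598
```

Emit:
jog_arm([
  {"x": 0.004, "y": 0, "z": 0.0003, "wx": 0, "wy": 0, "wz": 0},
  {"x": 0.008, "y": 0, "z": 0.0003, "wx": 0, "wy": 0, "wz": 0},
  {"x": 0.012, "y": 0, "z": 0.0003, "wx": 0, "wy": 0, "wz": 0},
  {"x": 0.012, "y": 0, "z": 0.0003, "wx": 0, "wy": 0, "wz": 0},
])

```text
t: 39.73
eef_pos: [0.6059, -0.0867, 0.0063]
tool_rot: [-0.003, 0.998, -0.057, -0.007]
contact_force: [-5.1, -0.4, -1.0]
gripper_width: 0.6
```

Emit:
jog_arm([
  {"x": 0.004, "y": 0, "z": 0, "wx": 0, "wy": 0, "wz": 0},
  {"x": 0.008, "y": 0, "z": 0, "wx": 0, "wy": 0, "wz": 0},
  {"x": 0.011, "y": 0, "z": 0, "wx": 0, "wy": 0, "wz": 0},
  {"x": 0.011, "y": 0, "z": 0, "wx": 0, "wy": 0, "wz": 0},
])

```text
t: 40.07
eef_pos: [0.6081, -0.087, 0.0063]
tool_rot: [-0.003, 0.998, -0.057, -0.007]
contact_force: [-4.6, -0.6, -0.7]
gripper_width: 0.606
```

Emit:
jog_arm([
  {"x": 0.004, "y": 0, "z": -0.0003, "wx": 0, "wy": 0, "wz": 0},
  {"x": 0.008, "y": 0, "z": -0.0003, "wx": 0, "wy": 0, "wz": 0},
  {"x": 0.011, "y": 0, "z": -0.0003, "wx": 0, "wy": 0, "wz": 0},
  {"x": 0.011, "y": 0, "z": -0.0003, "wx": 0, "wy": 0, "wz": 0},
])

```text
t: 40.4
eef_pos: [0.6105, -0.0873, 0.0063]
tool_rot: [-0.003, 0.998, -0.057, -0.007]
contact_force: [-4.9, -0.5, -2.6]
gripper_width: 0.604
```

Emit:
jog_arm([
  {"x": 0.004, "y": 0, "z": 0, "wx": 0, "wy": 0, "wz": 0},
  {"x": 0.008, "y": 0, "z": 0, "wx": 0, "wy": 0, "wz": 0},
  {"x": 0.011, "y": 0, "z": 0, "wx": 0, "wy": 0, "wz": 0},
  {"x": 0.011, "y": 0, "z": 0, "wx": 0, "wy": 0, "wz": 0},
])

```text
t: 40.73
eef_pos: [0.6128, -0.0875, 0.0063]
tool_rot: [-0.003, 0.998, -0.057, -0.007]
contact_force: [-4.9, -0.3, -1.5]
gripper_width: 0.6
```

Emit:
jog_arm([
  {"x": 0.004, "y": 0, "z": 0, "wx": 0, "wy": 0, "wz": 0},
  {"x": 0.008, "y": 0, "z": 0, "wx": 0, "wy": 0, "wz": 0},
  {"x": 0.011, "y": 0, "z": 0, "wx": 0, "wy": 0, "wz": 0},
  {"x": 0.011, "y": 0, "z": 0, "wx": 0, "wy": 0, "wz": 0},
])

```text
t: 41.07
eef_pos: [0.615, -0.0878, 0.0063]
tool_rot: [-0.003, 0.998, -0.057, -0.007]
contact_force: [-6.0, -0.5, -1.7]
gripper_width: 0.602
```

Emit:
jog_arm([
  {"x": 0.003, "y": 0, "z": 0, "wx": 0, "wy": 0, "wz": 0},
  {"x": 0.006, "y": 0, "z": 0, "wx": 0, "wy": 0, "wz": 0},
  {"x": 0.008, "y": 0, "z": 0, "wx": 0, "wy": 0, "wz": 0},
  {"x": 0.008, "y": 0, "z": 0, "wx": 0, "wy": 0, "wz": 0},
])

```text
t: 41.4
eef_pos: [0.6164, -0.088, 0.0063]
tool_rot: [-0.003, 0.998, -0.057, -0.007]
contact_force: [-5.1, 0.3, -0.9]
gripper_width: 0.605
```

Emit:
jog_arm([
  {"x": 0.004, "y": 0, "z": -0.0003, "wx": 0, "wy": 0, "wz": 0},
  {"x": 0.007, "y": 0, "z": -0.0003, "wx": 0, "wy": 0, "wz": 0},
  {"x": 0.01, "y": 0, "z": -0.0003, "wx": 0, "wy": 0, "wz": 0},
  {"x": 0.01, "y": 0, "z": -0.0003, "wx": 0, "wy": 0, "wz": 0},
])

```text
t: 41.73
eef_pos: [0.6184, -0.0882, 0.0063]
tool_rot: [-0.003, 0.998, -0.057, -0.007]
contact_force: [-5.8, -0.2, -1.1]
gripper_width: 0.603
```

Emit:
jog_arm([
  {"x": 0.003, "y": 0, "z": -0.0003, "wx": 0, "wy": 0, "wz": 0},
  {"x": 0.006, "y": 0, "z": -0.0003, "wx": 0, "wy": 0, "wz": 0},
  {"x": 0.009, "y": 0, "z": -0.0003, "wx": 0, "wy": 0, "wz": 0},
  {"x": 0.009, "y": 0, "z": -0.0003, "wx": 0, "wy": 0, "wz": 0},
])

```text
t: 42.07
eef_pos: [0.62, -0.0884, 0.0063]
tool_rot: [-0.003, 0.998, -0.057, -0.007]
contact_force: [-5.3, -0.3, -1.5]
gripper_width: 0.605
```

Emit:
jog_arm([
  {"x": 0.004, "y": 0, "z": 0, "wx": 0, "wy": 0, "wz": 0},
  {"x": 0.007, "y": 0, "z": 0, "wx": 0, "wy": 0, "wz": 0},
  {"x": 0.01, "y": 0, "z": 0, "wx": 0, "wy": 0, "wz": 0},
  {"x": 0.01, "y": 0, "z": 0, "wx": 0, "wy": 0, "wz": 0},
])

```text
t: 42.4
eef_pos: [0.6201, -0.0884, 0.0062]
tool_rot: [-0.003, 0.998, -0.057, -0.009]
contact_force: [-10.7, 0.2, 4.0]
gripper_width: 0.601
```

The stop is felt: no advance and 10.7 N, under the limit, so the pallet is home. Now I'll let go gently, straight back and then up.

Emit:
jog_arm([
  {"x": -0.004, "y": 0, "z": 0, "wx": 0, "wy": 0, "wz": 0},
  {"x": -0.01, "y": 0, "z": 0, "wx": 0, "wy": 0, "wz": 0},
  {"x": -0.02, "y": 0, "z": 0, "wx": 0, "wy": 0, "wz": 0},
  {"x": -0.04, "y": 0, "z": 0, "wx": 0, "wy": 0, "wz": 0},
  {"x": -0.08, "y": 0, "z": 0, "wx": 0, "wy": 0, "wz": 0},
  {"x": -0.13, "y": 0, "z": 0, "wx": 0, "wy": 0, "wz": 0},
  {"x": -0.18, "y": 0, "z": -0.02, "wx": 0, "wy": 0, "wz": 0},
  {"x": -0.24, "y": 0, "z": -0.08, "wx": 0, "wy": 0, "wz": 0},
  {"x": -0.3, "y": 0, "z": -0.18, "wx": 0, "wy": 0, "wz": 0},
  {"x": -0.35, "y": 0, "z": -0.3, "wx": 0, "wy": 0, "wz": 0},
  {"x": -0.38, "y": 0, "z": -0.42, "wx": 0, "wy": 0, "wz": 0},
  {"x": -0.4, "y": 0, "z": -0.5, "wx": 0, "wy": 0, "wz": 0},
])

```text
t: 43.4
eef_pos: [0.5411, -0.0802, 0.1096]
tool_rot: [-0.004, 0.998, -0.057, -0.009]
contact_force: [-0.4, 0.2, -0.3]
gripper_width: 0.602
```

```bash
python3 loc.py
python3 - <<'E'
import cv2,glob,os
f=max(glob.glob("pics/wrist_*"),key=os.path.getmtime); print(f)
a=cv2.imread(f)[0:240,160:480]; cv2.imwrite("pics/w10.png",cv2.resize(a,(800,600),interpolation=cv2.INTER_CUBIC))
E
```

```text
43.4 [ 0.5411 -0.0802  0.1096] 
 [[ 0.993 -0.115 -0.017]
 [-0.115 -0.993  0.008]
 [-0.018 -0.006 -1.   ]] [-0.47  0.51  0.67  1.99 -0.44  0.81 -1.23] [-0.45  0.21 -0.34] 0.6024741639020021
side pallet 0.95 [ 0.6938 -0.097   0.    ]
side pallet_nose 0.85 [ 0.7275 -0.0919  0.008 ]
side transformer 0.62 [ 0.6808 -0.0738  0.0176]
side heatsink 0.69 [0.3501 0.3328 0.0176]
top pallet 0.87 [ 0.6908 -0.0925  0.    ]
top pallet_nose 0.63 [ 0.6723 -0.0857  0.008 ]
top transformer 0.56 [ 0.6626 -0.0703  0.0176]
top heatsink 0.59 [0.3673 0.3298 0.0176]
wrist pallet 0.77 [ 0.6839 -0.0988  0.    ]
wrist transformer 0.68 [ 0.6628 -0.0742  0.0176]
wrist heatsink 0.71 [0.3919 0.2868 0.0176]
pics/wrist_43.4.png
```

View pics/w10.png

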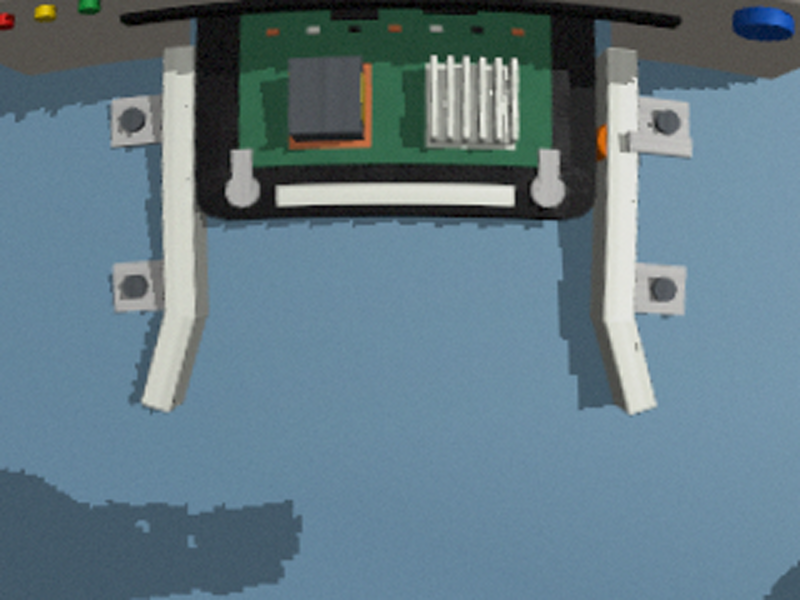

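Final view: the pallet is in the mouth between the rails, lying along the left one, with its rear edge at row 215 and the roller bearing on it at (602,142). The transformer (328,98) and heatsink (472,100) are on their pads and the gripper is clear. Handing in.

```bash
python3 -c "
from st import *
print(bot.hand_in())"
```

```text
44.15 [ 0.5423 -0.0802  0.1075] 
 [[ 0.993 -0.114 -0.019]
 [-0.114 -0.993  0.007]
 [-0.019 -0.005 -1.   ]] [-0.47  0.52  0.67  1.99 -0.44  0.81 -1.23] [-0.1  -0.51 -0.35] 0.5998366411058699
the job is handed in; nothing more can be done
None
```

The pallet is home against the stop inside the scanner, and I handed the job in at t = 44 s of 72; no verdict is reported. I slid it flat along the bench between the reel and the tip cleaner, then fed it nose first between the rails.

- **Stop:** I felt for it in 1 to 2.4 mm steps and met it with the nose about 55 mm inside the mouth. On the last 2 mm step the pallet moved only 0.1 mm, and the push read 10.7 N in total, of which about 5 N was sliding drag. Forces were read only at the end of each step, so I can't rule out a brief higher peak.
- **Last picture:** The pallet sits along the left rail with the roller bearing on it. The transformer and heatsink look in place on their pads, and the gripper is clear with its force reading near zero. I judged the parts by eye there; the network did not find the heatsink on the board in that picture.
- **What went wrong on the way:** During the first pushes from behind, before the throat of the rails, the fingers pressed down on the pallet's rear edge with up to 9 N and pushed with up to 9.3 N. I backed off, stood the tool upright and trimmed its height; the down-force still reached about 6 N at times. Sideways force read about 1 to 2 N or less while the pallet was between the rails.

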